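# Clear the mixing trolley: everything back in its own holder

### The job

Clear up the mixing trolley before the next paint job: stand the paint tin and the additive bottle in the wells of the caddy that fit them, upright and right down on its base; lay the brush and the marker across the notched tool rest, each roughly centred in a lane of its own and lying in the notches of both plates; and put the sanding block flat in its dock.

Things in the scene. Friction and masses are not known exactly. Their poses are not given: they have to be found in the camera images.
- tin_mid (a point): Small yellow paint tin with a bright lid, standing upright on the trolley, loose: 64 mm over its rims, body 60 mm across, 75 mm high, about 0.3 kg. The point is its centre, 37.5 mm above its underside; z is up along its axis.
- bottle_mid (a point): Small dark brown additive bottle with black cap, standing upright, loose: round body 44 mm across up to 85 mm, cap 25 mm across, 96 mm high in all, about 0.12 kg. The point is its centre, 48 mm above its underside; z is up along its axis.
- block_mid (a point): Dark grey sanding block, lying flat, loose: 62 mm (x) by 118 mm (y) by 31 mm high, about 0.09 kg. The point is its centre, 15.5 mm above its underside; y runs along its length, z is up. Grip it across the 62 mm.
- brush_mid (a point): Flat paint brush with red handle, lying flat, loose: 188 mm long (along y, bristles at +y), up to 14 mm high, 0.05 kg. Handle from y = -94 to +26 mm, 16 mm wide (x), 12 mm thick; ferrule and bristles 28 mm wide from +26 to +94 mm. The point: middle of its length, on the handle, 7 mm above its underside; z up. Grip it here across the handle.
- marker_mid (a point): White paint marker with blue cap, lying flat, loose: 130 mm long (along y), 14 mm across (x and z), about 0.015 kg. The point is its centre, 7 mm above its underside; y runs along its length, z is up. It does not roll.
- caddy: Low aluminium caddy, fixed, 96 (x) x 170 (y) x 38 mm high: base 4 mm thick, top plate (upper face at 38 mm) with two round wells: the big one, 80 mm, at y = -35 mm for the tin; the small one, 60 mm, at y = +45 mm for the bottle (the tin cannot enter it). Origin: centre of underside; z up. Things stand on the base, underside at 4 mm. Fingers closing along x keep clear of the neighbour.
- rest: Dark steel tool rest, fixed, 150 (x) x 84 (y) mm: base 4 mm thick, two upright plates 4 mm thick at y = -40 and +40 mm, fingers fit between. Two lanes along y at x = -35 and +35 mm: square notches 44 mm wide in both plates, floors at 36 mm, teeth to 52 mm. Origin: centre of underside; z up. A tool at home lies level along y, underside at 36 mm; either tool in either lane, either way round.
- dock: Grey plastic dock for the sanding block, fixed: inside 80 (x) x 134 (y) mm, floor 4 mm thick with thin dark ribs, end lips and corners 3 mm thick, 16 mm high. The long sides (x = -40 and +40 mm) are open for fingers over the middle 80 mm. Origin: centre of underside; z up. The block lies lengthwise along y, either way round, underside at 4 mm.
Mind the look-alikes: they are no part of the job. Leave any blue or turquoise look-alike of the part that bears bottle_mid alone.

How it is judged (in metres and radians):
At the end, for the whole second after the job is handed in: Tin in the big, bottle in the small well, upright on the base (13 mm sideways, 4 mm in height); brush and marker level, one in each lane, on both plates (18 mm across, 35 mm along, 5 mm in height, 0.3 rad); block flat in the dock (13 mm, 4 mm in height, 0.2 rad); all at rest (x of tin_mid in the frame of caddy between -0.013 and 0.013 m and y of tin_mid in the frame of caddy between -0.048 and -0.022 m and z of tin_mid in the frame of caddy between 0.0375 and 0.0455 m and angle between each of tin_mid, bottle_mid, block_mid's own z axis and vertical below 0.1 rad and linear speed of each of tin, bottle, brush, marker, block below 0.02 m/s and angular speed of each of tin, bottle, brush, marker, block below 0.2 rad/s and x of bottle_mid in the frame of caddy between -0.013 and 0.013 m and y of bottle_mid in the frame of caddy between 0.032 and 0.058 m and z of bottle_mid in the frame of caddy between 0.048 and 0.056 m and ((x of brush_mid in the frame of rest between -0.053 and -0.017 m and y of brush_mid in the frame of rest between -0.035 and 0.035 m and x of marker_mid in the frame of rest between 0.017 and 0.053 m and y of marker_mid in the frame of rest between -0.035 and 0.035 m) or (x of brush_mid in the frame of rest between 0.017 and 0.053 m and y of brush_mid in the frame of rest between -0.035 and 0.035 m and x of marker_mid in the frame of rest between -0.053 and -0.017 m and y of marker_mid in the frame of rest between -0.035 and 0.035 m)) and z of brush_mid in the frame of rest between 0.038 and 0.048 m and angle between brush_mid's own y axis and vertical between 1.47 and 1.67 rad and angle between the y axis of each of brush_mid, marker_mid and the y axis of rest, either way round below 0.3 rad and z of marker_mid in the frame of rest between 0.038 and 0.048 m and angle between marker_mid's own y axis and vertical between 1.47 and 1.67 rad and x of block_mid in the frame of dock between -0.013 and 0.013 m and y of block_mid in the frame of dock between -0.013 and 0.013 m and z of block_mid in the frame of dock between 0.0155 and 0.0235 m and angle between the y axis of block_mid and the y axis of dock, either way round below 0.2 rad); the robot touches nothing.
It also fails if it takes over 114 s, if anything falls off the work surface, if the arm or the gripper's body presses on something with over 40 N, if the wrist force passes 120 N, or if a joint passes its speed limit or range.

### The arm

A 6-joint arm with a two-finger parallel gripper is mounted at the origin on a cart in front of the work surface, level with it; the furniture and walls round the work are solid. World frame = base frame: x ahead of the robot, y to its left, z up, the work surface at z = 0. Lengths are in mm, angles in rad, forces in N, time in s.
With the tool pointing down it reaches from about 350 to 775 mm from the base axis. Payload 7.3 kg.
Tool frame: the origin (TCP) lies at the very end of the fingers, on their centre line; the grasp point (between the pads) lies manip.pinch_z behind it (manip.pinch_z is the distance from the TCP to the grasp point, in mm); z points along the fingers, y is the line along which they close (so a half turn about z gives the same grasp; the last joint's range is limited). The gripper opens to 92 mm and grips with 3 to 60 N. Pads are 19 mm wide; open, the fingers measure 130 mm over their backs; the gripper's body (75 mm by 190 mm) begins 47 mm behind the grasp point.
Start: joints at [1.029, 0.342, 1.524, -0, 1.275, -0.146], TCP at [202.399, 484.437, 226.741] pointing down, gripper open.
Joint ranges: [-2.53, 2.53], [-0.77, 2.02], [0.04, 2.7], [-1, 4.14], [0.28, 2.66], [-3.11, 3.11]. Speed limits (rad/s): [2.57, 2.57, 3.14, 3.14, 3.14, 3.14].

### API

Orientations are given as a unit quaternion [w, x, y, z].
In Python, from bench import manip gives the robot as it stands. The module is installed in compiled form; this text tells all that it offers.
- The arm moves only by the tool play_rows, never from a script. Its argument "series" is one flat list of numbers, 7 for each row, row after row: the shift along the tool's x, y, z in mm, then the turn, a rotation vector about the tool's x, y, z in degrees, then the opening, from 0 (shut) to 1 (fully open). In form: [x, y, z, rx, ry, rz, gripper, x, y, z, rx, ry, rz, gripper, ...]. A call has 1 to 5 rows; each row shifts and turns the commanded pose from where the row before left it, along the tool's axes as they then stand; what a row does not reach is not made up. A row lasts 1/12 s, in which the tool goes at most 41.7 mm and 7.16 degrees, less where a joint would pass 70% of its speed; a pose out of reach is approached as far as the arm can. A call with a gripper value outside its range is refused whole. The fingers move at their own pace and stop on an object; "newtons" is the grip in N (left out, the last holds). Time passes only in rows, so rows that do not move let the fingers close. It gives the time, the measured TCP pose, the force, the opening and the grip force at its end, in the units of the state.
- manip.state(): the state, without advancing time (a new reading comes with each control period).
- manip.grab_frame(name): name is "scene" or "top"; returns (picture, depth): 480x640x3 uint8, red, green, blue; 480x640 float32, mm along the optical axis (not along the pixel's ray), 0 where there is no reading.
- manip.get_calibration(name): a dict with "fx", "fy", "cx", "cy" (pixels), "pose" (4x4, takes a point from camera to world coordinates). Camera axes: x right, y down, z forward; pixel columns grow to the right and rows downward; lengths in mm; the calibration is good to about 2 mm. A picture is of the moment at which its call begins. get_calibration takes no time and is no camera call.
- manip.hand_in(): hands the job in; it is judged then, once.
Trained networks look in the newest picture that a camera, given by its name, has taken for a name from the list of things; names that differ only in an ending like _2 or _b are one class to them, and where a whole thing is asked for, a point or a joint stands for the part that bears it (a point fixed in the world has none). Each returns a list of dicts, best first, with "conf" (0 to 1); they miss things now and then, are a little off and sometimes report something else, mostly with a low value. They report only what shows in the picture. A call takes as long as a camera call. They do not tell look-alikes from the thing itself.
- manip.spot_in(camera, query): "position" ([row, column] in pixels, amid what is visible of it).
- manip.tip_of(camera, query): "position" ([row, column] in pixels: a listed point, or the origin of a listed thing).
The state is a dict: "time": time; "q": joint angles; "qvel": joint speeds; "joint_efforts": joint torques, N m; "tcp_pos": TCP position; "orientation": TCP orientation; "contact_force": force on the tool from outside, world axes, zero at the start; "torque": the same for the moment, N m; "opening": finger opening in mm; "grasp_force": force on a finger pad.
Only numpy, scipy, OpenCV 4.12 (cv2) and the standard library are available. Lean on these libraries where they do the work, as an engineer would, in place of code of your own. Each camera call takes 0.05 s, during which the arm holds its last target. There are 200 camera calls.

## Working session

There is one attempt and no reset: what is moved stays moved. The work goes in short steps, Python scripts to look and compute and a tool call to move; the robot and the scene stay as the last step left them, time stands still between calls to the robot, and variables do not carry over. Pictures are saved under pics/ and viewed, at most 14 in all, crops included, and the job is handed in when it is done.

Besides the shell and the picture viewer there is one more tool, called after ">>>" as a command line: name --argument value ..., lists and objects as JSON in quotes. play_rows: Moves the arm, as the interface text tells. Its arguments: {"type":"object","properties":{"series":{"type":"array","items":{"type":"number"}},"newtons":{"type":"number"}},"required":["series"]}

```bash
mkdir -p pics; cat > h.py <<'E'
import numpy as np, cv2
from bench import manip
def snap(n,f):
    p,d=manip.grab_frame(n); cv2.imwrite(f'pics/{f}.png',p[:,:,::-1]); np.save(f'pics/{f}_d.npy',d); return p,d
def world(n,rc,d):
    c=manip.get_calibration(n); r,k=rc; 
    return (np.array(c['pose'])@[ (k-c['cx'])/c['fx']*d,(r-c['cy'])/c['fy']*d,d,1])[:3]
E
python3 - <<'E'
from h import *
s=manip.state(); print(s, manip.pinch_z)
for n in('scene','top'):
    p,d=snap(n,n+'0'); c=manip.get_calibration(n); print(n,np.round(c['pose'],3),c['fx'],c['cx'],c['cy'])
    for q in ['tin_mid','bottle_mid','block_mid','brush_mid','marker_mid','caddy','rest','dock']:
        for r in manip.tip_of(n,q):
            k=r['position']; i,j=[int(round(v)) for v in k]
            z=d[min(max(i,0),479),min(max(j,0),639)]
            print(n,q,np.round(k),round(r['conf'],2),np.round(world(n,k,z)),z)
E
```

```text
{'time': 0.0, 'q': array([ 1.02898034e+00,  3.42709962e-01,  1.52500331e+00, -1.54941260e-05,
        1.27534974e+00, -1.45994222e-01]), 'qvel': array([-0.00035923, -0.00211837, -0.00070997, -0.00054252,  0.0008897 ,
        0.00017099]), 'joint_efforts': array([ 2.33612918e-03, -4.31233513e+01, -2.44222963e+01,  7.19628436e-02,
        5.58283541e-02, -1.15244920e-04]), 'tcp_pos': array([202.20204877, 484.08024569, 226.05634682]), 'orientation': array([-2.40901544e-04,  1.96619154e-01,  9.80479662e-01, -6.94628968e-04]), 'contact_force': array([0.10355087, 0.63645956, 0.66138284]), 'torque': array([-0.00181159,  0.04086293, -0.03251037]), 'grasp_force': 0.0, 'opening': 91.88070568823859} 18.8
scene [[ 5.67000e-01 -3.81000e-01  7.30000e-01 -4.97330e+02]
 [-8.23000e-01 -2.75000e-01  4.96000e-01 -6.55183e+02]
 [ 1.20000e-02 -8.83000e-01 -4.70000e-01  7.42333e+02]
 [ 0.00000e+00  0.00000e+00  0.00000e+00  1.00000e+00]] 515.4627617347023 323.62573137386374 235.82506605603538
scene tin_mid [296. 373.] 0.93 [ 393. -191.   55.] 1203.4915
scene bottle_mid [225. 186.] 0.83 [380. 427.  62.] 14
[... 762 characters left out ...]
9636557792751
top tin_mid [294. 423.] 0.57 [ 415. -177.   70.] 1192.0552
top bottle_mid [303. 177.] 0.96 [392. 345.  98.] 1161.8633
top bottle_mid [304. 141.] 0.77 [388. 430.  67.] 1191.3667
top bottle_mid [261. 153.] 0.68 [481. 407.  75.] 1195.7032
top bottle_mid [298. 256.] 0.18 [405. 190.  15.] 1245.5095
top block_mid [290. 332.] 0.92 [423.  18.  34.] 1229.3898
top brush_mid [298. 256.] 0.62 [405. 189.  15.] 1245.5095
top marker_mid [298. 498.] 0.55 [ 409. -359.   13.] 1248.72
top caddy [213. 226.] 0.83 [601. 265.  -0.] 1285.0238
top caddy [298. 258.] 0.49 [404. 185.   6.] 1254.5856
top rest [205. 347.] 0.89 [622. -16.   5.] 1282.3403
top dock [210. 453.] 0.6 [ 611. -261.    6.] 1280.6523
```

View pics/top0.png

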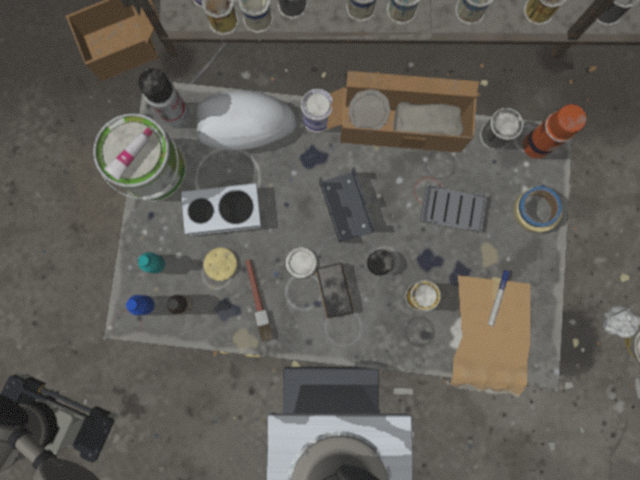

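View pics/scene0.png

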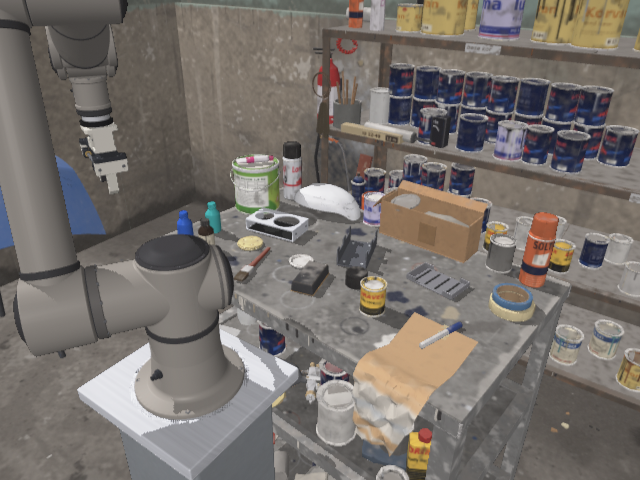

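The top view shows the brown bottle at about (304,177), with blue and teal look-alikes to its left. The tin is at (295,425), the block at (290,335), the brush at (300,258) and the marker on the card at (298,499). The caddy is at (208,220), the rest at (205,347) and the dock at (209,456). The scene view agrees. Next I'll measure poses from the depth clouds.

```bash
cat >> h.py <<'E'
def cloud(n,d):
    c=manip.get_calibration(n); v,u=np.mgrid[:480,:640]
    P=np.stack([(u-c['cx'])/c['fx']*d,(v-c['cy'])/c['fy']*d,d,np.ones_like(d)],-1)@np.array(c['pose']).T
    P[d<=0]=np.nan; return P[...,:3]
def rect(P):
    (c,s,a)=cv2.minAreaRect(P[:,:2].astype(np.float32)); 
    if s[0]>s[1]: s=s[::-1]; a+=90   # a: deg direction of short side
    return np.round(c,1),np.round(s,1),'short-axis deg',round((a+90)%180-90,1)
E
python3 - <<'E'
from h import *
d=np.load('pics/top0_d.npy');P=cloud('top',d);p=cv2.imread('pics/top0.png')
S=cloud('scene',np.load('pics/scene0_d.npy'))
A={'tin':(415,-177,45,50,90),'bottle':(392,345,32,60,120),'bottlecap':(392,345,32,88,120),'block':(420,15,85,20,45),'brush':(400,190,110,6,25),'marker':(410,-358,85,6,25),'caddy':(600,265,110,25,50),'rest':(622,-16,105,10,80),'dock':(611,-261,95,8,30)}
for k,(x,y,r,a,b) in A.items():
    for n,C in(('top',P),('scene',S)):
        m=(np.hypot(C[...,0]-x,C[...,1]-y)<r)&(C[...,2]>a)&(C[...,2]<b)
        mm=cv2.morphologyEx(m.astype(np.uint8),cv2.MORPH_OPEN,np.ones((2,2))) if k not in('brush','marker') else m
        q=C[mm>0]
        if len(q)<4: print(k,n,len(q));continue
        print(k,n,len(q),*rect(q),'z',np.round(np.percentile(q[:,2],[5,50,95]),1))
for n,C in(('top',P),('scene',S)):
  for x,y in((500,100),(500,-150),(420,-300)):
    m=np.hypot(C[...,0]-x,C[...,1]-y)<20; print('table',n,np.nanmedian(C[m][:,2]))
cv2.imwrite('pics/c1.png',cv2.resize(p[150:360,110:380],None,fx=2.9,fy=2.8,interpolation=cv2.INTER_CUBIC))
cv2.imwrite('pics/c2.png',cv2.resize(p[150:360,290:560],None,fx=2.9,fy=2.8,interpolation=cv2.INTER_CUBIC))
E
```

```text
tin top 703 [ 405.2 -188.5] [56.5 74.7] short-axis deg -30.8 z [nan nan nan]
tin scene 532 [ 457.3 -160.3] [ 59.4 166.9] short-axis deg -65.6 z [47.8 70.6 76.3]
bottle top 315 [385.  353.7] [35.6 50.5] short-axis deg 64.0 z [nan nan nan]
bottle scene 177 [422.1 372.2] [ 38.7 121.4] short-axis deg -58.8 z [57.1 72.  97.7]
bottlecap top 111 [385.8 354.1] [14.5 28.9] short-axis deg 43.0 z [nan nan nan]
bottlecap scene 50 [424.5 379.1] [ 20.4 112.3] short-axis deg -54.2 z [64.9 93.1 98.9]
block top 1302 [424.2   9.7] [ 58.9 115.2] short-axis deg -76.5 z [nan nan nan]
block scene 599 [443.5  14. ] [ 49.3 156.6] short-axis deg -72.8 z [nan nan nan]
brush top 948 [399.8 183.8] [196.8 200.2] short-axis deg 2.4 z [ 6.5 10.4 15.2]
brush scene 417 [427.9 171.7] [153.1 198.4] short-axis deg -51.4 z [ 7.1 11.6 16.2]
marker top 481 [ 402.5 -358.5] [140.8 158.5] short-axis deg 23.8 z [ 6.2 11.5 16.6]
marker scene 296 [ 410.7 -349.5] [ 49.1 138. ] short-axis deg 63.1 z [ 7.3 12.8 16.1]
caddy top 1708 [610.9 271.5] [100.3 169.6] short-axis deg 7.6 z [nan nan nan]
caddy scene 560 [625.9 275.8] [170.  171.1] short-axis deg 15.2 z [nan nan nan]
rest top 419 [623.9 -16.4] [ 93.5 157.5] short-axis deg -71.2 z [nan nan nan]
rest scene 314 [656.7   2.4] [ 87.6 240.7] short-axis deg -67.2 z [nan nan nan]
dock top 206 [ 616.5 -265.7] [ 87.1 147.1] short-axis deg -9.9 z [-2.2  8.6 18.1]
dock scene 224 [ 625.  -263.2] [113.  141.8] short-axis deg -9.3 z [nan nan nan]
table top 3.7083900432555765
table top -0.7450495349442008
table top 1.3821841727876745
table scene 3.3033193734357837
table scene 0.9486060908120635
table scene 2.0414571432966113
```

View pics/c1.png

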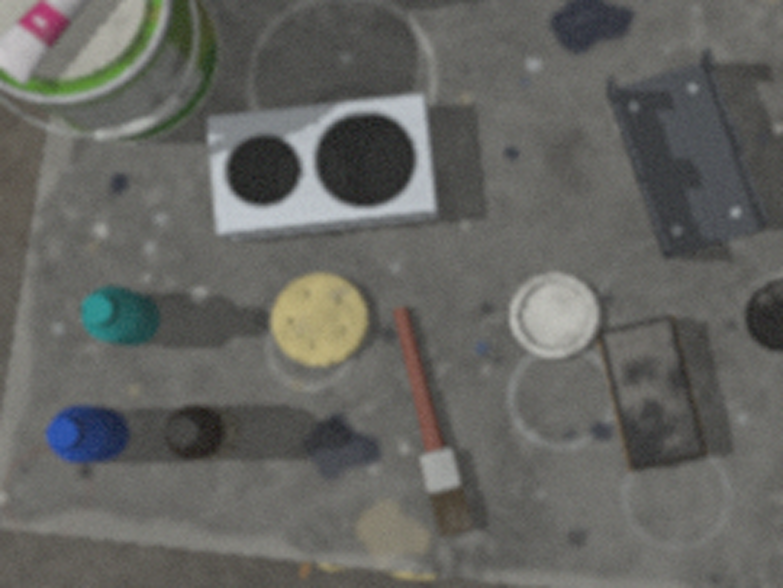

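View pics/c2.png

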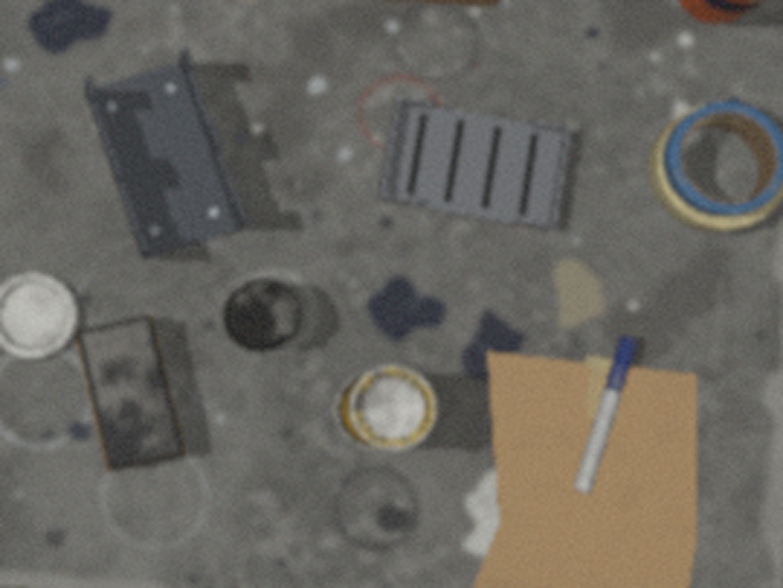

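The crops give usable outlines in c1/c2 pixels: the cap at (188,428), the wells at (365,159) and (263,169), the tin lid at (392,407) and the block quad at (80,330)-(185,455). They also show the marker from (628,338) to (583,490), plus the rest and dock corners. I'll intersect these rays with the known heights, cross-check by triangulating with the scene camera, and check nearby obstacles.

```bash
cat >> h.py <<'E'
def ray(n,rc):
    c=manip.get_calibration(n); T=np.array(c['pose']); r,k=rc
    return T[:3,3],T[:3,:3]@[(k-c['cx'])/c['fx'],(r-c['cy'])/c['fy'],1]
def plane(n,rc,z):
    o,v=ray(n,rc); return (o+v*(z-o[2])/v[2])[:2]
def tri(r1,r2):
    A=[];b=[]
    for o,v in(ray('top',r1),ray('scene',r2)):
        v=v/np.linalg.norm(v);M=np.eye(3)-np.outer(v,v);A.append(M);b.append(M@o)
    return np.linalg.solve(sum(A),sum(b))
def proj(n,X):
    c=manip.get_calibration(n); x=np.linalg.inv(c['pose'])@[*X,1]; return np.array([x[1]/x[2]*c['fy']+c['cy'],x[0]/x[2]*c['fx']+c['cx']])
E
python3 - <<'E'
from h import *
c1=lambda x,y:(150+(y+.5)/2.8-.5,110+(x+.5)/2.9-.5)
c2=lambda x,y:(150+(y+.5)/2.8-.5,290+(x+.5)/2.9-.5)
for nm,f,z,pts in(('tinlid',c2,75,[(392,407)]),('cap',c1,96,[(188,428)]),('block',c2,31,[(80,330),(150,318),(185,455),(110,468)]),
 ('brush',c1,12,[(401,310),(434,448),(455,532)]),('marker',c2,9,[(628,338),(583,490)]),('wells',c1,38,[(365,159),(263,169)]),
 ('caddytop',c1,38,[(208,118),(422,94),(436,212),(216,232)]),('restholes',c2,4,[(112,107),(171,88),(213,212),(155,233)]),
 ('dock',c2,16,[(402,100),(578,126),(566,228),(382,197)])):
    q=np.array([plane('top',f(*p),z) for p in pts]); print(nm,np.round(q).tolist(),'mean',np.round(q.mean(0),1),
      'dirs',[round(float(np.degrees(np.arctan2(*(q[(i+1)%len(q)]-q[i])[::-1]))),1) for i in range(len(q))])
T={q:[manip.tip_of(n,q) for n in('top','scene')] for q in['tin_mid','bottle_mid','block_mid','brush_mid','marker_mid','caddy','rest','dock']}
for q,(a,b) in T.items():
    for i,(r,s) in enumerate([(r,s) for r in a for s in b]):
        X=tri(r['position'],s['position']); e=np.linalg.norm(proj('top',X)-r['position'])
        if e<3: print('tri',q,np.round(X,1),round(e,1),round(r['conf'],2),round(s['conf'],2))
P=cloud('top',cv2.medianBlur(np.load('pics/top0_d.npy'),5))
def mx(x0,x1,y0,y1):
    m=(P[...,0]>x0)&(P[...,0]<x1)&(P[...,1]>y0)&(P[...,1]<y1); return round(float(np.percentile(P[m][:,2],97)))
print('lid',mx(400,460,50,95),'can',mx(440,490,-110,-50),'all heights grid (rows x 450..850, cols y 480..-350)')
for x in range(450,850,40): print(x,[mx(x,x+40,y-40,y) for y in range(480,-360,-40)])
E
```

```text
tinlid [[413.0, -180.0]] mean [ 412.9 -180.2] dirs [0.0]
cap [[393.0, 351.0]] mean [392.7 351.3] dirs [0.0]
block [[474.0, 51.0], [484.0, -3.0], [375.0, -30.0], [364.0, 28.0]] mean [424.3  11.7] dirs [-79.5, -166.0, 100.5, 12.3]
brush [[490.0, 209.0], [379.0, 181.0], [313.0, 164.0]] mean [394.  184.8] dirs [-165.8, -165.2, 14.5]
marker [[472.0, -379.0], [349.0, -340.0]] mean [ 410.7 -359.8] dirs [162.3, -17.7]
wells [[610.0, 237.0], [601.0, 316.0]] mean [605.6 276.6] dirs [96.3, -83.7]
caddytop [[643.0, 361.0], [664.0, 194.0], [567.0, 181.0], [550.0, 351.0]] mean [605.9 271.5] dirs [-82.8, -172.4, 95.9, 6.0]
restholes [[662.0, 27.0], [679.0, -20.0], [574.0, -54.0], [556.0, -8.0]] mean [617.8 -13.7] dirs [-70.8, -162.2, 111.1, 18.2]
dock [[667.0, -204.0], [646.0, -343.0], [561.0, -331.0], [586.0, -187.0]] mean [ 615.  -266.3] dirs [-98.5, 171.9, 80.4, -12.0]
tri tin_mid [ 414.8 -181.1   39. ] 0.7 0.57 0.93
tri bottle_mid [392.  357.8  48.9] 0.5 0.96 0.62
tri bottle_mid [387.7 434.2  56.6] 0.5 0.77 0.83
tri bottle_mid [481.5 418.   46.4] 1.7 0.68 0.76
tri block_mid [423.8  16.7  13.3] 
[... 437 characters left out ...]
, 38, 1, 1, 1, 1, 1, 1]
530 [0, 0, 0, 38, 38, 38, 36, 1, 0, 0, 0, 22, 5, 23, 1, 1, 1, 1, 1, 7, 1]
570 [0, 0, 1, 38, 38, 37, 38, 38, 0, 0, 0, 24, 5, 32, 1, 1, 7, 5, 5, 5, 7]
610 [168, 155, 154, 38, 37, 37, 37, 37, 0, 0, 0, 27, 4, 40, 0, 0, 5, 5, 5, 6, 8]
650 [177, 175, 156, 2, 36, 37, 38, 37, 0, 0, 24, 7, 23, 25, 0, 1, 2, 7, 4, 3, 1]
690 [178, 178, 155, 0, 0, 0, 0, 0, 0, 0, 0, 1, 37, 1, 0, 1, 0, 1, 1, 1, 1]
730 [155, 176, 171, 40, 62, 67, 65, 58, 0, 0, 0, 1, 2, 101, 104, 102, 102, 104, 105, 108, 81]
770 [156, 156, 174, 54, 77, 80, 80, 78, 63, 23, 86, 117, 114, 105, 112, 91, 95, 96, 93, 113, 82]
810 [1, 195, 195, 144, 78, 81, 82, 80, 70, 86, 86, 117, 117, 118, 118, 101, 124, 126, 128, 128, 82]
```

```bash
cat >> h.py <<'E'
def psi():
    w,x,y,z=manip.state()['orientation']; return np.degrees(np.arctan2(1-2*(x*x+z*z),2*(x*y-w*z)))
def plan(*wps):
    """wps: (x,y,z,psi); prints needed turn then tool-axes shift per waypoint"""
    s=manip.state(); p=np.array(s['tcp_pos']);a=psi(); print('t',round(s['time'],1),'at',np.round(p,1),'psi',round(a,1),'open',round(s['opening'],1),'grip',round(s['grasp_force'],1))
    for x,y,z,b in wps:
        t=np.radians(b); D=np.array([x,y,z])-p
        dx=D@[-np.sin(-t+0)*-1*-1 if 0 else -np.sin(t)*1,np.cos(t),0]; dy=D@[np.cos(t),np.sin(t),0]
        # tool y=(cos,sin,0), z down, x = y cross z = (-sin,cos,0)
        print('rz',round(a-b,1),'x',round(dx,1),'y',round(dy,1),'z',round(-D[2],1)); p=np.array([x,y,z]);a=b
E
python3 - <<'E'
from h import *
plan((392,352.5,150,6.5),(392,352.5,46,6.5),(392,352.5,160,6.5),(601,316,160,6.5),(601,316,52,6.5))
E
```

```text
t 1.7 at [202.4 484.4 226.7] psi 67.3 open 91.4 grip 0.0
rz 60.8 x -152.6 y 173.5 z 76.7
rz 0.0 x 0.0 y 0.0 z 104.0
rz 0.0 x 0.0 y 0.0 z -114.0
rz 0.0 x -59.9 y 203.5 z -0.0
rz 0.0 x 0.0 y 0.0 z 108
```

>>> play_rows --series '[0, 0, 0, 0, 0, 6.8, 1, 0, 0, 0, 0, 0, 6.8, 1, 0, 0, 0, 0, 0, 6.8, 1, 0, 0, 0, 0, 0, 6.8, 1, 0, 0, 0, 0, 0, 6.8, 1]'

```text
time: 2.12
tcp_pos: [202.4, 484.4, 226.7]
orientation: [-0.0, 0.477, 0.879, 0.0]
contact_force: [0.7, 0.0, -1.0]
opening: 91.9
grasp_force: 0.0
```

>>> play_rows --series '[0, 0, 0, 0, 0, 6.7, 1, 0, 0, 0, 0, 0, 6.7, 1, 0, 0, 0, 0, 0, 6.7, 1, 0, 0, 0, 0, 0, 6.7, 1, -21, 25, 11, 0, 0, 0, 1]'

```text
time: 2.53
tcp_pos: [227.4, 469.2, 217.5]
orientation: [-0.001, 0.667, 0.745, 0.002]
contact_force: [-0.3, -0.4, 0.1]
opening: 91.8
grasp_force: 0.0
```

>>> play_rows --series '[-22, 25, 11, 0, 0, 0, 1, -22, 25, 11, 0, 0, 0, 1, -22, 25, 11, 0, 0, 0, 1, -22, 25, 11, 0, 0, 0, 1, -22, 25, 11, 0, 0, 0, 1]'

```text
time: 2.95
tcp_pos: [367.5, 370.3, 160.4]
orientation: [0.0, 0.666, 0.746, 0.0]
contact_force: [1.0, 2.1, 0.0]
opening: 92.0
grasp_force: 0.0
```

>>> play_rows --series '[-21.6, 23.5, 10.7, 0, 0, 0, 1, 0, 0, 0, 0, 0, 0, 1, 0, 0, 0, 0, 0, 0, 1]'

```text
time: 3.2
tcp_pos: [392.9, 351.4, 149.4]
orientation: [-0.0, 0.667, 0.745, -0.001]
contact_force: [-0.8, 0.0, -0.6]
opening: 91.9
grasp_force: 0.0
```

```bash
python3 - <<'E'
from h import *
plan((392,352.5,150,6.5))
p,d=snap('top','top1'); cv2.imwrite('pics/c3.png',cv2.resize(p[200:380,80:320,::-1],None,fx=3,fy=3,interpolation=cv2.INTER_CUBIC))
E
```

```text
t 3.2 at [392.9 351.4 149.4] psi 6.3 open 91.9 grip 0.0
rz -0.2 x 1.2 y -0.8 z -0.6
```

>>> play_rows --series '[1, 0, 30, 0, 0, 0, 1, 0, 0, 30, 0, 0, 0, 1, 0, 0, 25, 0, 0, 0, 1, 0, 0, 18, 0, 0, 0, 1, 0, 0, 0, 0, 0, 0, 1]'

```text
time: 3.67
tcp_pos: [389.0, 353.4, 44.3]
orientation: [-0.001, 0.665, 0.747, -0.003]
contact_force: [-1.5, -0.1, -0.2]
opening: 91.9
grasp_force: 0.0
```

>>> play_rows --series '[0, 0, 0, 0, 0, 0, 0, 0, 0, 0, 0, 0, 0, 0, 0, 0, 0, 0, 0, 0, 0, 0, 0, 0, 0, 0, 0, 0, 0, 0, 0, 0, 0, 0, 0]' --newtons 15

```text
time: 4.08
tcp_pos: [392.5, 354.0, 48.1]
orientation: [0.0, 0.666, 0.746, 0.001]
contact_force: [-0.3, 0.5, -0.1]
opening: 63.0
grasp_force: 0.0
```

>>> play_rows --series '[0, 0, 0, 0, 0, 0, 0, 0, 0, 0, 0, 0, 0, 0, 0, 0, 0, 0, 0, 0, 0, 0, 0, 0, 0, 0, 0, 0]'

```text
time: 4.42
tcp_pos: [392.2, 353.6, 47.2]
orientation: [0.0, 0.666, 0.746, 0.0]
contact_force: [0.2, 0.2, 0.8]
opening: 44.0
grasp_force: 15.0
```

>>> play_rows --series '[0, 0, -15, 0, 0, 0, 0, 0, 0, -30, 0, 0, 0, 0, 0, 0, -30, 0, 0, 0, 0, 0, 0, -25, 0, 0, 0, 0, 0, 0, -10, 0, 0, 0, 0]'

```text
time: 4.83
tcp_pos: [393.2, 354.4, 160.3]
orientation: [0.001, 0.666, 0.746, 0.003]
contact_force: [1.1, -0.0, -1.0]
opening: 43.3
grasp_force: 15.0
```

>>> play_rows --series '[-5, 18, 0, 0, 0, 0, 0, -9, 32, 0, 0, 0, 0, 0, -10, 33, 0, 0, 0, 0, 0, -10, 33, 0, 0, 0, 0, 0, -10, 33, 0, 0, 0, 0, 0]'

```text
time: 5.25
tcp_pos: [546.0, 326.1, 155.8]
orientation: [-0.0, 0.666, 0.746, -0.001]
contact_force: [0.1, 0.1, -1.4]
opening: 43.6
grasp_force: 15.0
```

>>> play_rows --series '[-9, 30, 0, 0, 0, 0, 0, -6, 22, 0, 0, 0, 0, 0, 0, 0, 0, 0, 0, 0, 0, 0, 0, 0, 0, 0, 0, 0, 0, 0, 0, 0, 0, 0, 0]'

```text
time: 5.67
tcp_pos: [597.2, 317.7, 155.7]
orientation: [-0.001, 0.666, 0.746, -0.001]
contact_force: [-0.7, -0.3, -0.1]
opening: 43.8
grasp_force: 15.0
```

```bash
python3 - <<'E'
from h import *
plan((601,316,51.5,6.5))
p,d=snap('top','top2'); cv2.imwrite('pics/c4.png',cv2.resize(p[120:300,130:330,::-1],None,fx=3,fy=3,interpolation=cv2.INTER_CUBIC))
E
```

```text
t 5.7 at [597.2 317.7 155.7] psi 6.5 open 43.8 grip 15.0
rz 0.0 x -2.1 y 3.6 z 104.2
```

View pics/c4.png

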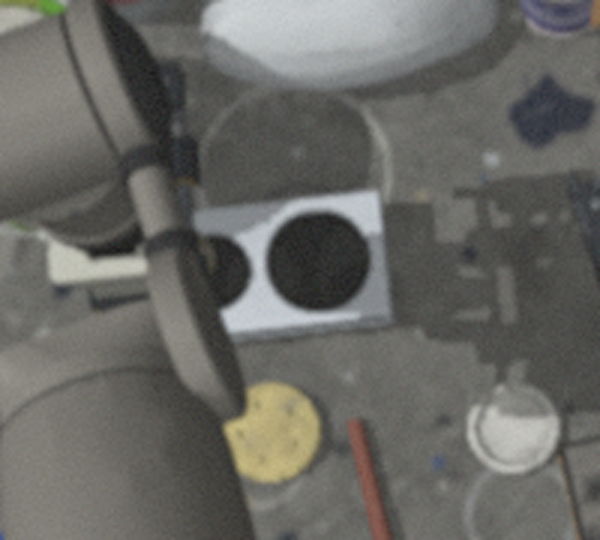

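The arm hides the bottle, but the small well's right edge shows at crop (250,270), consistent with the target. Lowering.

>>> play_rows --series '[-2, 4, 25, 0, 0, 0, 0, 0, 0, 30, 0, 0, 0, 0, 0, 0, 20, 0, 0, 0, 0, 0, 0, 10, 0, 0, 0, 0, 0, 0, 0, 0, 0, 0, 0]'

```text
time: 6.13
tcp_pos: [600.3, 316.2, 69.6]
orientation: [-0.001, 0.665, 0.747, -0.002]
contact_force: [-0.5, 0.4, -1.2]
opening: 43.5
grasp_force: 15.0
```

>>> play_rows --series '[0, 0, 6, 0, 0, 0, 0, 0, 0, 6, 0, 0, 0, 0, 0, 0, 5, 0, 0, 0, 0, 0, 0, 2, 0, 0, 0, 0, 0, 0, 0, 0, 0, 0, 0]'

```text
time: 6.55
tcp_pos: [602.5, 316.2, 52.9]
orientation: [-0.0, 0.666, 0.746, -0.0]
contact_force: [-0.4, -0.2, -1.6]
opening: 43.3
grasp_force: 15.0
```

>>> play_rows --series '[0, 0, 0, 0, 0, 0, 0, 0, 0, 0, 0, 0, 0, 0]'

```text
time: 6.72
tcp_pos: [602.9, 316.3, 53.5]
orientation: [0.0, 0.666, 0.746, 0.0]
contact_force: [0.3, 0.4, -0.1]
opening: 43.7
grasp_force: 15.0
```

>>> play_rows --series '[0, -1, 1, 0, 0, 0, 0, 0, 0, 1, 0, 0, 0, 0, 0, 0, 0, 0, 0, 0, 0, 0, 0, 0, 0, 0, 0, 0]'

```text
time: 7.05
tcp_pos: [601.7, 316.1, 51.3]
orientation: [0.0, 0.666, 0.746, 0.0]
contact_force: [0.1, -0.2, 0.2]
opening: 44.0
grasp_force: 15.0
```

>>> play_rows --series '[0, 0, 0.5, 0, 0, 0, 0, 0, 0, 0, 0, 0, 0, 0]'

```text
time: 7.22
tcp_pos: [601.8, 316.2, 51.3]
orientation: [0.0, 0.666, 0.746, 0.0]
contact_force: [-1.1, 0.6, 5.0]
opening: 43.8
grasp_force: 15.0
```

>>> play_rows --series '[0, 0, 0, 0, 0, 0, 0.75, 0, 0, 0, 0, 0, 0, 0.75, 0, 0, 0, 0, 0, 0, 0.75, 0, 0, 0, 0, 0, 0, 0.75, 0, 0, 0, 0, 0, 0, 0.75]'

```text
time: 7.63
tcp_pos: [601.6, 316.1, 50.3]
orientation: [-0.0, 0.666, 0.746, -0.0]
contact_force: [0.1, 0.5, -0.2]
opening: 68.1
grasp_force: 0.0
```

>>> play_rows --series '[0, 0, -20, 0, 0, 0, 0.75, 0, 0, -30, 0, 0, 0, 0.75, 0, 0, -30, 0, 0, 0, 1, 0, 0, -20, 0, 0, 0, 1, 0, 0, 0, 0, 0, 0, 1]'

```text
time: 8.05
tcp_pos: [604.0, 317.1, 156.4]
orientation: [0.002, 0.666, 0.746, 0.004]
contact_force: [0.9, 0.4, 0.5]
opening: 84.5
grasp_force: 0.0
```

```bash
python3 - <<'E'
from h import *
plan((413.5,-180.5,150,6.5),(413.5,-180.5,38,6.5),(413.5,-180.5,160,6.5),(610,237,160,6.5),(610,237,43,6.5))
E
```

```text
t 8.1 at [604.  317.1 156.4] psi 6.5 open 84.5 grip 0.0
rz 0.0 x -472.8 y -245.6 z 6.4
rz 0.0 x 0.0 y 0.0 z 112.0
rz 0.0 x 0.0 y 0.0 z -122.0
rz 0.0 x 392.6 y 242.5 z -0.0
rz 0.0 x 0.0 y 0.0 z 117
```

>>> play_rows --series '[-20, -10, 0, 0, 0, 0, 1, -32, -16, 0, 0, 0, 0, 1, -34, -17, 0, 0, 0, 0, 1, -34, -18, 0, 0, 0, 0, 1, -34, -18, 0, 0, 0, 0, 1]'

```text
time: 8.47
tcp_pos: [539.3, 152.8, 149.7]
orientation: [-0.0, 0.665, 0.746, -0.0]
contact_force: [0.6, -0.8, 0.7]
opening: 92.2
grasp_force: 0.0
```

>>> play_rows --series '[-34, -18, 0, 0, 0, 0, 1, -34, -18, 0, 0, 0, 0, 1, -34, -18, 0, 0, 0, 0, 1, -34, -18, 0, 0, 0, 0, 1, -34, -18, 0, 0, 0, 0, 1]'

```text
time: 8.88
tcp_pos: [469.2, -26.4, 150.0]
orientation: [-0.0, 0.666, 0.746, -0.0]
contact_force: [0.9, 0.0, -0.8]
opening: 91.8
grasp_force: 0.0
```

>>> play_rows --series '[-34, -18, 0, 0, 0, 0, 1, -34, -18, 0, 0, 0, 0, 1, -32, -17, 0, 0, 0, 0, 1, -31, -16, 0, 0, 0, 0, 1, -18, -7, 0, 0, 0, 0, 1]'

```text
time: 9.3
tcp_pos: [410.2, -184.3, 150.1]
orientation: [-0.0, 0.666, 0.746, -0.0]
contact_force: [0.6, 0.4, 0.6]
opening: 91.6
grasp_force: 0.0
```

>>> play_rows --series '[0, 0, 0, 0, 0, 0, 1, 0, 0, 0, 0, 0, 0, 1, 0, 0, 0, 0, 0, 0, 1]'

```text
time: 9.55
tcp_pos: [411.8, -180.9, 150.1]
orientation: [-0.001, 0.666, 0.746, 0.0]
contact_force: [0.2, 0.4, 0.7]
opening: 91.5
grasp_force: 0.0
```

```bash
python3 - <<'E'
from h import *
plan((413.5,-180.5,38,6.5))
p,d=snap('top','top3'); cv2.imwrite('pics/c5.png',cv2.resize(p[130:350,130:460,::-1],None,fx=2.4,fy=2.4,interpolation=cv2.INTER_CUBIC))
E
```

```text
t 9.6 at [ 411.8 -180.9  150.1] psi 6.5 open 91.5 grip 0.0
rz 0.0 x 0.2 y 1.7 z 112.1
```

View pics/c5.png

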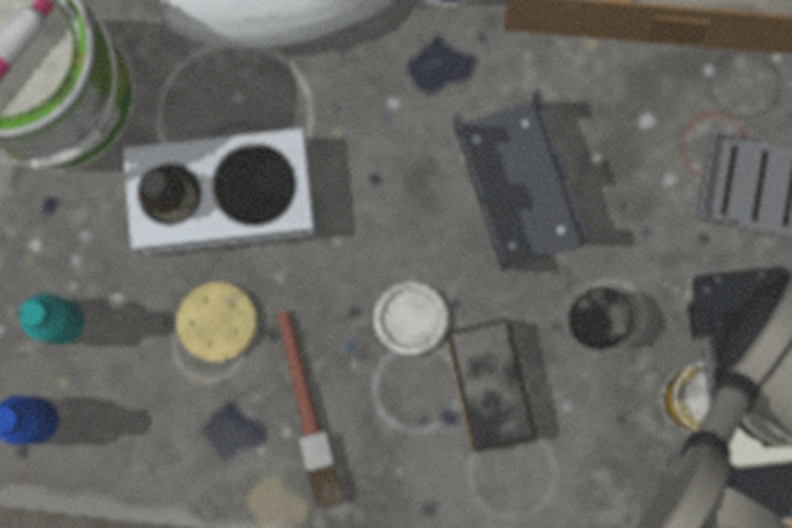

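The brown bottle stands in the small well at crop (168,192). The tin is partly under the gripper at (690,395). Grasping the tin now.

>>> play_rows --series '[0, 2, 25, 0, 0, 0, 1, 0, 0, 30, 0, 0, 0, 1, 0, 0, 30, 0, 0, 0, 1, 0, 0, 17, 0, 0, 0, 1, 0, 0, 8, 0, 0, 0, 1]'

```text
time: 10.02
tcp_pos: [413.0, -179.3, 38.2]
orientation: [-0.002, 0.665, 0.747, -0.0]
contact_force: [-0.7, -0.2, -0.8]
opening: 91.5
grasp_force: 0.0
```

>>> play_rows --series '[0, 0, 0, 0, 0, 0, 1, 0, 0, 0, 0, 0, 0, 0, 0, 0, 0, 0, 0, 0, 0, 0, 0, 0, 0, 0, 0, 0, 0, 0, 0, 0, 0, 0, 0]' --newtons 25

```text
time: 10.43
tcp_pos: [414.6, -181.7, 41.5]
orientation: [0.001, 0.666, 0.746, 0.0]
contact_force: [-0.0, -0.3, -0.5]
opening: 69.8
grasp_force: 0.0
```

>>> play_rows --series '[0, 0, 0, 0, 0, 0, 0, 0, 0, 0, 0, 0, 0, 0, 0, 0, 0, 0, 0, 0, 0]'

```text
time: 10.68
tcp_pos: [414.4, -181.7, 41.2]
orientation: [0.001, 0.666, 0.746, 0.0]
contact_force: [0.4, 1.4, 5.8]
opening: 61.8
grasp_force: 25.0
```

>>> play_rows --series '[0, 0, -15, 0, 0, 0, 0, 0, 0, -30, 0, 0, 0, 0, 0, 0, -35, 0, 0, 0, 0, 0, 0, -30, 0, 0, 0, 0, 0, 0, -12, 0, 0, 0, 0]'

```text
time: 11.1
tcp_pos: [415.0, -182.2, 166.0]
orientation: [0.002, 0.666, 0.746, 0.0]
contact_force: [1.5, -0.0, -3.9]
opening: 61.9
grasp_force: 25.0
```

```bash
python3 - <<'E'
from h import *
plan((610,237,160,6.5),(610,237,43,6.5))
E
```

```text
t 11.1 at [ 415.  -182.2  166. ] psi 6.5 open 61.9 grip 25.0
rz 0.0 x 394.4 y 241.2 z 6.0
rz 0.0 x 0.0 y 0.0 z 117
```

>>> play_rows --series '[17, 11, 0, 0, 0, 0, 0, 28, 17, 0, 0, 0, 0, 0, 32, 20, 0, 0, 0, 0, 0, 32, 20, 0, 0, 0, 0, 0, 32, 20, 0, 0, 0, 0, 0]'

```text
time: 11.52
tcp_pos: [485.1, -29.8, 162.1]
orientation: [-0.001, 0.666, 0.746, -0.0]
contact_force: [1.1, -0.3, -2.9]
opening: 61.9
grasp_force: 25.0
```

>>> play_rows --series '[32, 20, 0, 0, 0, 0, 0, 32, 20, 0, 0, 0, 0, 0, 32, 20, 0, 0, 0, 0, 0, 32, 20, 0, 0, 0, 0, 0, 32, 20, 0, 0, 0, 0, 0]'

```text
time: 11.93
tcp_pos: [566.3, 140.7, 161.7]
orientation: [-0.001, 0.666, 0.746, -0.001]
contact_force: [0.4, -0.2, -3.4]
opening: 62.0
grasp_force: 25.0
```

>>> play_rows --series '[32, 20, 0, 0, 0, 0, 0, 30, 18, 0, 0, 0, 0, 0, 20, 10, 0, 0, 0, 0, 0, 11, 5, 0, 0, 0, 0, 0, 0, 0, 0, 0, 0, 0, 0]'

```text
time: 12.35
tcp_pos: [608.2, 240.1, 160.9]
orientation: [-0.001, 0.665, 0.747, -0.001]
contact_force: [-0.8, -1.5, -3.0]
opening: 62.0
grasp_force: 25.0
```

>>> play_rows --series '[0, 0, 0, 0, 0, 0, 0, 0, 0, 0, 0, 0, 0, 0, 0, 0, 0, 0, 0, 0, 0]'

```text
time: 12.6
tcp_pos: [608.3, 236.1, 162.3]
orientation: [-0.0, 0.666, 0.746, -0.0]
contact_force: [-0.2, -0.1, -2.9]
opening: 61.6
grasp_force: 25.0
```

```bash
python3 - <<'E'
from h import *
plan((610,237,60,6.5),(610,237,45.2,6.5))
E
```

```text
t 12.6 at [608.3 236.1 162.3] psi 6.5 open 61.6 grip 25.0
rz -0.0 x 0.7 y 1.8 z 102.3
rz 0.0 x 0.0 y 0.0 z 14.8
```

>>> play_rows --series '[1, 2, 25, 0, 0, 0, 0, 0, 0, 30, 0, 0, 0, 0, 0, 0, 25, 0, 0, 0, 0, 0, 0, 15, 0, 0, 0, 0, 0, 0, 6, 0, 0, 0, 0]'

```text
time: 13.02
tcp_pos: [608.8, 237.0, 58.6]
orientation: [-0.001, 0.666, 0.746, -0.002]
contact_force: [-0.6, -0.2, -3.9]
opening: 61.9
grasp_force: 25.0
```

>>> play_rows --series '[0, 0, 5, 0, 0, 0, 0, 0, 0, 5, 0, 0, 0, 0, 0, 0, 3, 0, 0, 0, 0, 0, 0, 0, 0, 0, 0, 0, 0, 0, 0, 0, 0, 0, 0]'

```text
time: 13.43
tcp_pos: [610.9, 238.7, 49.3]
orientation: [0.0, 0.666, 0.746, 0.001]
contact_force: [0.1, 0.0, -3.7]
opening: 62.0
grasp_force: 25.0
```

>>> play_rows --series '[0, 0, 1.5, 0, 0, 0, 0, 0, 0, 0, 0, 0, 0, 0, 0, 0, 0, 0, 0, 0, 0]'

```text
time: 13.68
tcp_pos: [610.6, 238.7, 47.4]
orientation: [0.0, 0.666, 0.746, 0.0]
contact_force: [0.0, 0.6, -3.8]
opening: 61.9
grasp_force: 25.0
```

>>> play_rows --series '[0, 0, 1.5, 0, 0, 0, 0, 0, 0, 1, 0, 0, 0, 0, 0, 0, 0, 0, 0, 0, 0, 0, 0, 0, 0, 0, 0, 0]'

```text
time: 14.02
tcp_pos: [610.7, 238.8, 45.3]
orientation: [0.0, 0.666, 0.746, 0.0]
contact_force: [-1.8, -0.7, 2.7]
opening: 61.8
grasp_force: 25.0
```

>>> play_rows --series '[0, 0, 0, 0, 0, 0, 0, 0, 0, 0, 0, 0, 0, 0]'

```text
time: 14.18
tcp_pos: [610.7, 238.8, 45.2]
orientation: [0.0, 0.666, 0.746, 0.0]
contact_force: [-2.7, -0.0, 5.4]
opening: 62.0
grasp_force: 25.0
```

Seated at the expected height, so I'll release. Next is the block.

>>> play_rows --series '[0, 0, 0, 0, 0, 0, 1, 0, 0, 0, 0, 0, 0, 1, 0, 0, 0, 0, 0, 0, 1, 0, 0, 0, 0, 0, 0, 1, 0, 0, 0, 0, 0, 0, 1]'

```text
time: 14.6
tcp_pos: [610.5, 238.5, 44.3]
orientation: [-0.0, 0.666, 0.746, -0.0]
contact_force: [0.5, 0.2, 0.4]
opening: 89.7
grasp_force: 0.0
```

>>> play_rows --series '[0, 0, -15, 0, 0, 0, 1, 0, 0, -30, 0, 0, 0, 1, 0, 0, -35, 0, 0, 0, 1, 0, 0, -20, 0, 0, 0, 1, 0, 0, -4, 0, 0, 0, 1]'

```text
time: 15.02
tcp_pos: [612.7, 239.2, 153.5]
orientation: [0.002, 0.666, 0.746, 0.004]
contact_force: [0.1, 0.0, 0.1]
opening: 91.6
grasp_force: 0.0
```

>>> play_rows --series '[0, 0, 0, 0, 0, 0, 1, 0, 0, 0, 0, 0, 0, 1]'

```text
time: 15.18
tcp_pos: [609.9, 238.4, 147.4]
orientation: [-0.0, 0.666, 0.746, -0.001]
contact_force: [-0.0, 0.0, -0.3]
opening: 92.0
grasp_force: 0.0
```

```bash
python3 - <<'E'
from h import *
plan((424,13,148,103.5),(424,13,5,103.5),(424,13,120,103.5),(613,-265,120,-9.5),(613,-265,10,-9.5))
for n in('top','scene'):
  p,d=snap(n,n+'4'); C=cloud(n,d)
  print([ (n,q,np.round(r['position'],1),round(r['conf'],2)) for q in('tin_mid','block_mid') for r in manip.tip_of(n,q)[:2]])
E
```

```text
t 15.2 at [609.9 238.4 147.4] psi 6.5 open 92.0 grip 0.0
rz -97.0 x 233.4 y -175.8 z -0.6
rz 0.0 x 0.0 y 0.0 z 143
rz 0.0 x 0.0 y 0.0 z -115
rz 113.0 x -243.0 y 232.3 z 0
rz 0.0 x 0.0 y 0.0 z 110
[('top', 'tin_mid', array([206.7, 234.7]), 0.63), ('top', 'block_mid', array([292.4, 333.6]), 0.79)]
[('scene', 'tin_mid', array([218.6, 284.3]), 0.92), ('scene', 'block_mid', array([279.8, 309.9]), 0.97)]
```

>>> play_rows --series '[0, 0, 0, 0, 0, -7, 1, 0, 0, 0, 0, 0, -7, 1, 0, 0, 0, 0, 0, -7, 1, 0, 0, 0, 0, 0, -7, 1, 0, 0, 0, 0, 0, -7, 1]'

```text
time: 15.9
tcp_pos: [610.3, 238.6, 148.0]
orientation: [-0.0, 0.408, 0.913, -0.0]
contact_force: [0.7, 0.4, 0.9]
opening: 91.7
grasp_force: 0.0
```

>>> play_rows --series '[0, 0, 0, 0, 0, -7, 1, 0, 0, 0, 0, 0, -7, 1, 0, 0, 0, 0, 0, -7, 1, 0, 0, 0, 0, 0, -7, 1, 0, 0, 0, 0, 0, -7, 1]'

```text
time: 16.32
tcp_pos: [610.3, 238.6, 148.0]
orientation: [-0.0, 0.114, 0.993, -0.0]
contact_force: [0.6, -0.1, -0.1]
opening: 91.8
grasp_force: 0.0
```

>>> play_rows --series '[0, 0, 0, 0, 0, -7, 1, 0, 0, 0, 0, 0, -7, 1, 0, 0, 0, 0, 0, -7, 1, 0, 0, 0, 0, 0, -6, 1, 0, 0, 0, 0, 0, 0, 1]'

```text
time: 16.73
tcp_pos: [610.3, 238.5, 148.0]
orientation: [-0.0, -0.12, 0.993, -0.0]
contact_force: [-0.4, 0.1, -1.2]
opening: 92.1
grasp_force: 0.0
```

>>> play_rows --series '[25, -20, 0, 0, 0, 0, 1, 30, -24, 0, 0, 0, 0, 1, 32, -24, 0, 0, 0, 0, 1, 32, -24, 0, 0, 0, 0, 1, 32, -24, 0, 0, 0, 0, 1]'

```text
time: 17.15
tcp_pos: [489.3, 89.4, 148.2]
orientation: [-0.0, -0.116, 0.993, -0.0]
contact_force: [-0.1, -1.0, 1.1]
opening: 91.8
grasp_force: 0.0
```

>>> play_rows --series '[32, -24, 0, 0, 0, 0, 1, 31, -22, 0, 0, 0, 0, 1, 19, -14, 0, 0, 0, 0, 1, 0, 0, 0, 0, 0, 0, 1, 0, 0, 0, 0, 0, 0, 1]'

```text
time: 17.57
tcp_pos: [424.9, 12.3, 148.8]
orientation: [0.0, -0.115, 0.993, 0.0]
contact_force: [-0.2, 0.8, -0.6]
opening: 91.6
grasp_force: 0.0
```

```bash
python3 - <<'E'
from h import *
plan((424,13,60,103.5),(424,13,5,103.5))
p,d=snap('scene','scene5'); q,d=snap('top','top5'); 
cv2.imwrite('pics/c6.png',np.hstack([cv2.resize(p[170:330,200:360,::-1],(400,400),interpolation=cv2.INTER_CUBIC),cv2.resize(q[160:320,200:360,::-1],(400,400),interpolation=cv2.INTER_CUBIC)]))
E
```

```text
t 17.6 at [424.9  12.3 148.8] psi 103.2 open 91.6 grip 0.0
rz -0.3 x 0.7 y 0.9 z 88.8
rz 0.0 x 0.0 y 0.0 z 55
```

View pics/c6.png

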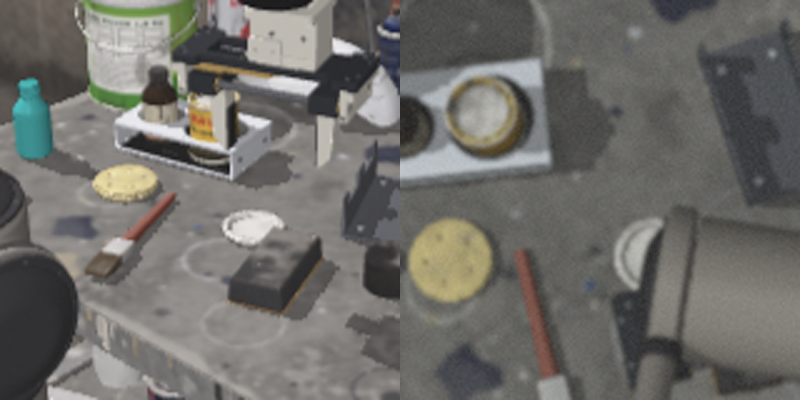

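The tin stands in the big well (right half, (485,110)) beside the bottle. Lowering onto the block.

>>> play_rows --series '[0, 1, 30, 0, 0, 0, 1, 0, 0, 35, 0, 0, 0, 1, 0, 0, 35, 0, 0, 0, 1, 0, 0, 22, 0, 0, 0, 1, 0, 0, 10, 0, 0, 0, 1]'

```text
time: 18.08
tcp_pos: [423.8, 15.1, 13.4]
orientation: [-0.002, -0.118, 0.993, 0.001]
contact_force: [-0.9, 0.6, 0.1]
opening: 91.8
grasp_force: 0.0
```

>>> play_rows --series '[0, 0, 5, 0, 0, 0, 1, 0, 0, 4, 0, 0, 0, 1, 0, 0, 0, 0, 0, 0, 1, 0, 0, 0, 0, 0, 0, 1]'

```text
time: 18.42
tcp_pos: [425.6, 14.2, 8.0]
orientation: [0.001, -0.118, 0.993, -0.0]
contact_force: [0.3, -0.4, -0.0]
opening: 91.9
grasp_force: 0.0
```

>>> play_rows --series '[0, 0, 0, 0, 0, 0, 0, 0, 0, 0, 0, 0, 0, 0, 0, 0, 0, 0, 0, 0, 0, 0, 0, 0, 0, 0, 0, 0, 0, 0, 0, 0, 0, 0, 0]' --newtons 15

```text
time: 18.83
tcp_pos: [425.0, 13.9, 7.8]
orientation: [0.0, -0.118, 0.993, -0.0]
contact_force: [-0.1, -1.1, -0.6]
opening: 63.0
grasp_force: 0.1
```

>>> play_rows --series '[0, 0, 0, 0, 0, 0, 0, 0, 0, 0, 0, 0, 0, 0, 0, 0, 0, 0, 0, 0, 0]'

```text
time: 19.08
tcp_pos: [425.1, 13.9, 7.7]
orientation: [0.0, -0.118, 0.993, -0.0]
contact_force: [-0.5, 0.0, 3.7]
opening: 59.6
grasp_force: 15.1
```

>>> play_rows --series '[0, 0, -15, 0, 0, 0, 0, 0, 0, -30, 0, 0, 0, 0, 0, 0, -35, 0, 0, 0, 0, 0, 0, -30, 0, 0, 0, 0, 0, 0, -10, 0, 0, 0, 0]'

```text
time: 19.5
tcp_pos: [426.6, 13.8, 131.2]
orientation: [0.003, -0.118, 0.993, -0.001]
contact_force: [0.3, -0.8, -0.6]
opening: 59.6
grasp_force: 14.9
```

```bash
python3 - <<'E'
from h import *
plan((613,-265,125,-9.5),(613,-265,10,-9.5))
E
```

```text
t 19.5 at [426.6  13.8 131.2] psi 103.5 open 59.6 grip 14.9
rz 113.0 x -244.2 y 229.9 z 6.2
rz 0.0 x 0.0 y 0.0 z 115
```

>>> play_rows --series '[0, 0, 0, 0, 0, 5, 0, 0, 0, 0, 0, 0, 7, 0, 0, 0, 0, 0, 0, 7, 0, 0, 0, 0, 0, 0, 7, 0, 0, 0, 0, 0, 0, 7, 0]'

```text
time: 19.92
tcp_pos: [424.5, 14.1, 127.3]
orientation: [-0.0, 0.172, 0.985, 0.0]
contact_force: [0.2, -0.7, -1.2]
opening: 59.6
grasp_force: 14.9
```

>>> play_rows --series '[0, 0, 0, 0, 0, 7, 0, 0, 0, 0, 0, 0, 7, 0, 0, 0, 0, 0, 0, 7, 0, 0, 0, 0, 0, 0, 7, 0, 0, 0, 0, 0, 0, 7, 0]'

```text
time: 20.33
tcp_pos: [424.5, 14.1, 127.2]
orientation: [-0.0, 0.46, 0.888, -0.0]
contact_force: [0.6, 0.0, -0.7]
opening: 59.4
grasp_force: 14.9
```

>>> play_rows --series '[0, 0, 0, 0, 0, 7, 0, 0, 0, 0, 0, 0, 7, 0, 0, 0, 0, 0, 0, 7, 0, 0, 0, 0, 0, 0, 7, 0, 0, 0, 0, 0, 0, 7, 0]'

```text
time: 20.75
tcp_pos: [424.5, 14.1, 127.2]
orientation: [-0.0, 0.706, 0.708, -0.0]
contact_force: [-0.5, -0.3, -1.6]
opening: 59.5
grasp_force: 14.9
```

>>> play_rows --series '[0, 0, 0, 0, 0, 7, 0, 0, 0, 0, 0, 0, 3, 0, -15, 14, 0, 0, 0, 0, 0, -24, 23, 0, 0, 0, 0, 0, -26, 25, 0, 0, 0, 0, 0]'

```text
time: 21.17
tcp_pos: [475.1, -60.3, 127.4]
orientation: [-0.001, 0.762, 0.647, -0.0]
contact_force: [1.1, -0.2, -1.3]
opening: 59.7
grasp_force: 14.9
```

>>> play_rows --series '[-26, 25, 0, 0, 0, 0, 0, -26, 25, 0, 0, 0, 0, 0, -26, 25, 0, 0, 0, 0, 0, -26, 25, 0, 0, 0, 0, 0, -26, 25, 0, 0, 0, 0, 0]'

```text
time: 21.58
tcp_pos: [577.6, -210.6, 126.9]
orientation: [-0.001, 0.763, 0.646, -0.0]
contact_force: [0.5, -0.1, -0.3]
opening: 59.5
grasp_force: 14.9
```

>>> play_rows --series '[-26, 24, 0, 0, 0, 0, 0, -16, 14, 0, 0, 0, 0, 0, -6, 5, 0, 0, 0, 0, 0, 0, 0, 0, 0, 0, 0, 0, 0, 0, 0, 0, 0, 0, 0]'

```text
time: 22.0
tcp_pos: [610.9, -262.6, 126.7]
orientation: [-0.001, 0.763, 0.646, -0.0]
contact_force: [0.6, 0.3, -0.7]
opening: 59.4
grasp_force: 14.9
```

```bash
python3 - <<'E'
from h import *
plan((613,-265,30,-9.5),(613,-265,11.5,-9.5))
p,d=snap('scene','scene6'); q,d=snap('top','top6'); 
cv2.imwrite('pics/c7.png',np.hstack([cv2.resize(p[190:350,360:520,::-1],(400,400),interpolation=cv2.INTER_CUBIC),cv2.resize(q[140:300,380:540,::-1],(400,400),interpolation=cv2.INTER_CUBIC)]))
E
```

```text
t 22.0 at [ 610.9 -262.6  126.7] psi -9.5 open 59.4 grip 14.9
rz 0.0 x -2.0 y 2.5 z 96.7
rz 0.0 x 0.0 y 0.0 z 18.5
```

View pics/c7.png

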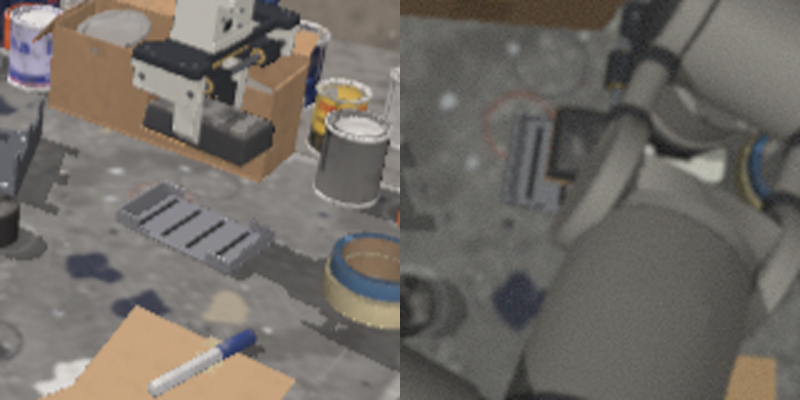

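```bash
python3 - <<'E'
from h import *
for x,y in((556,110),(548,176)): print(plane('top',(140+y/2.5,380+(x-400)/2.5),150))
c,s=np.cos(np.radians(-9.5)),np.sin(np.radians(-9.5))
for a,b in((31,59),(-31,59)): print('exp',610.9+a*c-b*s,-262.6+a*s+b*c)
E
```

```text
[ 639.2286451  -205.82741913]
[ 583.85110082 -198.11584435]
exp 651.2126623934341 -209.52562529098438
exp 590.0629550981257 -199.29267372762237
```

The block's left end at (556,110)-(548,176) is within about 2-3 mm of where it should be along the length. Lowering into the dock.

>>> play_rows --series '[-3, 2, 25, 0, 0, 0, 0, 0, 0, 30, 0, 0, 0, 0, 0, 0, 25, 0, 0, 0, 0, 0, 0, 14, 0, 0, 0, 0, 0, 0, 0, 0, 0, 0, 0]'

```text
time: 22.52
tcp_pos: [610.7, -264.2, 30.0]
orientation: [-0.004, 0.763, 0.647, -0.001]
contact_force: [-1.0, -0.0, -1.0]
opening: 59.7
grasp_force: 14.9
```

>>> play_rows --series '[0, 0, 7, 0, 0, 0, 0, 0, 0, 6, 0, 0, 0, 0, 0, 0, 4, 0, 0, 0, 0, 0, 0, 0, 0, 0, 0, 0, 0, 0, 0, 0, 0, 0, 0]'

```text
time: 22.93
tcp_pos: [613.4, -266.9, 17.0]
orientation: [0.0, 0.763, 0.646, 0.0]
contact_force: [-0.5, 0.0, 0.1]
opening: 59.5
grasp_force: 14.9
```

>>> play_rows --series '[0, 0, 1.5, 0, 0, 0, 0, 0, 0, 1, 0, 0, 0, 0, 0, 0, 0, 0, 0, 0, 0, 0, 0, 0, 0, 0, 0, 0]'

```text
time: 23.27
tcp_pos: [613.2, -266.9, 14.1]
orientation: [0.0, 0.763, 0.646, 0.0]
contact_force: [-0.0, 0.5, -0.3]
opening: 59.4
grasp_force: 14.9
```

>>> play_rows --series '[0, 0, 1, 0, 0, 0, 0, 0, 0, 1, 0, 0, 0, 0, 0, 0, 0, 0, 0, 0, 0, 0, 0, 0, 0, 0, 0, 0]'

```text
time: 23.6
tcp_pos: [613.2, -266.8, 11.9]
orientation: [-0.0, 0.763, 0.646, 0.0]
contact_force: [-0.4, 0.1, -0.9]
opening: 59.3
grasp_force: 14.9
```

>>> play_rows --series '[0, 0, 0.5, 0, 0, 0, 0, 0, 0, 0, 0, 0, 0, 0]'

```text
time: 23.77
tcp_pos: [613.2, -266.9, 11.8]
orientation: [0.0, 0.763, 0.646, 0.0]
contact_force: [-0.5, -0.0, 2.0]
opening: 59.6
grasp_force: 15.0
```

>>> play_rows --series '[0, 0, 0, 0, 0, 0, 1, 0, 0, 0, 0, 0, 0, 1, 0, 0, 0, 0, 0, 0, 1, 0, 0, 0, 0, 0, 0, 1, 0, 0, 0, 0, 0, 0, 1]'

```text
time: 24.18
tcp_pos: [613.2, -266.9, 11.4]
orientation: [-0.0, 0.763, 0.646, 0.0]
contact_force: [0.2, -0.6, 0.4]
opening: 88.3
grasp_force: 0.0
```

>>> play_rows --series '[0, 0, -15, 0, 0, 0, 1, 0, 0, -30, 0, 0, 0, 1, 0, 0, -30, 0, 0, 0, 1, 0, 0, -20, 0, 0, 0, 1, 0, 0, -5, 0, 0, 0, 1]'

```text
time: 24.6
tcp_pos: [615.1, -267.9, 116.1]
orientation: [0.003, 0.763, 0.646, 0.001]
contact_force: [1.3, -0.4, 0.4]
opening: 91.8
grasp_force: 0.0
```

>>> play_rows --series '[0, 0, 0, 0, 0, 0, 1, 0, 0, 0, 0, 0, 0, 1]'

```text
time: 24.77
tcp_pos: [612.7, -266.6, 110.6]
orientation: [-0.001, 0.763, 0.646, -0.0]
contact_force: [-0.5, -0.3, -0.3]
opening: 92.2
grasp_force: 0.0
```

```bash
python3 - <<'E'
from h import *
plan((410.7,-359.5,112,72.3),(410.7,-359.5,4,72.3),(410.7,-359.5,112,18.3),(652,-3.5,112,18.3))
E
```

```text
t 24.8 at [ 612.7 -266.6  110.6] psi -9.5 open 92.2 grip 0.0
rz -81.8 x 164.2 y -149.9 z -1.4
rz 0.0 x 0.0 y 0.0 z 108.0
rz 54.0 x 0.0 y 0.0 z -108.0
rz 0.0 x 262.2 y 340.9 z -0.0
```

>>> play_rows --series '[0, 0, 0, 0, 0, -7, 0.6, 0, 0, 0, 0, 0, -7, 0.6, 0, 0, 0, 0, 0, -7, 0.6, 0, 0, 0, 0, 0, -7, 0.6, 0, 0, 0, 0, 0, -7, 0.6]'

```text
time: 25.18
tcp_pos: [612.1, -266.3, 108.8]
orientation: [-0.002, 0.531, 0.847, -0.0]
contact_force: [-0.6, -0.1, 0.3]
opening: 63.3
grasp_force: 0.0
```

>>> play_rows --series '[0, 0, 0, 0, 0, -7, 0.6, 0, 0, 0, 0, 0, -7, 0.6, 0, 0, 0, 0, 0, -7, 0.6, 0, 0, 0, 0, 0, -7, 0.6, 0, 0, 0, 0, 0, -7, 0.6]'

```text
time: 25.6
tcp_pos: [612.1, -266.3, 108.8]
orientation: [-0.002, 0.252, 0.968, 0.001]
contact_force: [-0.3, 0.1, -0.6]
opening: 55.2
grasp_force: 0.0
```

>>> play_rows --series '[0, 0, 0, 0, 0, -7, 0.6, 0, 0, 0, 0, 0, -4.8, 0.6, 18, -16, 0, 0, 0, 0, 0.6, 26, -24, 0, 0, 0, 0, 0.6, 26, -24, 0, 0, 0, 0, 0.6]'

```text
time: 26.02
tcp_pos: [525.4, -305.6, 108.8]
orientation: [-0.002, 0.153, 0.988, 0.001]
contact_force: [-0.5, -1.2, 0.0]
opening: 55.0
grasp_force: 0.0
```

>>> play_rows --series '[26, -24, 0, 0, 0, 0, 0.6, 26, -24, 0, 0, 0, 0, 0.6, 26, -24, 0, 0, 0, 0, 0.6, 16, -14, 0, 0, 0, 0, 0.6, 0, 0, 0, 0, 0, 0, 0.6]'

```text
time: 26.43
tcp_pos: [407.1, -360.6, 109.6]
orientation: [-0.002, 0.156, 0.988, 0.001]
contact_force: [0.9, 0.3, -0.3]
opening: 55.0
grasp_force: 0.0
```

>>> play_rows --series '[0, 0, 0, 0, 0, 0, 0.6, 0, 0, 0, 0, 0, 0, 0.6, 0, 0, 0, 0, 0, 0, 0.6]'

```text
time: 26.68
tcp_pos: [412.2, -359.3, 110.8]
orientation: [-0.0, 0.153, 0.988, 0.0]
contact_force: [0.6, -0.1, -0.2]
opening: 55.3
grasp_force: 0.0
```

```bash
python3 - <<'E'
from h import *
plan((410.7,-359.5,40,72.3),(410.7,-359.5,4,72.3))
p,d=snap('scene','scene7'); q,d=snap('top','top7'); 
cv2.imwrite('pics/c8.png',np.hstack([cv2.resize(p[240:400,360:520,::-1],(400,400),interpolation=cv2.INTER_CUBIC),cv2.resize(q[160:320,400:560,::-1],(400,400),interpolation=cv2.INTER_CUBIC)]))
E
```

```text
t 26.7 at [ 412.2 -359.3  110.8] psi 72.4 open 55.3 grip 0.0
rz 0.1 x 1.3 y -0.7 z 70.8
rz 0.0 x 0.0 y 0.0 z 36.0
```

View pics/c8.png

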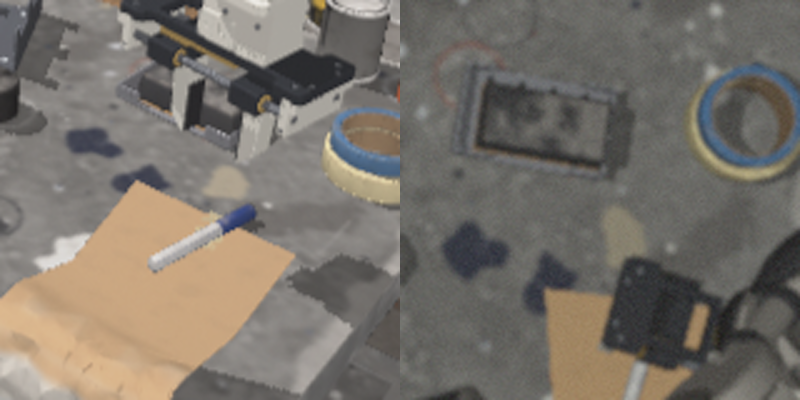

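The block sits inside the dock (right half, about (545,125)). The marker lies under the gripper. Descending to it.

>>> play_rows --series '[1, 0, 25, 0, 0, 0, 0.6, 0, 0, 30, 0, 0, 0, 0.6, 0, 0, 25, 0, 0, 0, 0.6, 0, 0, 13, 0, 0, 0, 0.6, 0, 0, 6, 0, 0, 0, 0.6]'

```text
time: 27.2
tcp_pos: [410.1, -358.1, 10.1]
orientation: [-0.001, 0.153, 0.988, 0.001]
contact_force: [-0.3, 0.0, 1.0]
opening: 54.7
grasp_force: 0.0
```

>>> play_rows --series '[0, 0, 4, 0, 0, 0, 0.6, 0, 0, 1, 0, 0, 0, 0.6, 0, 0, 0, 0, 0, 0, 0.6, 0, 0, 0, 0, 0, 0, 0.6]'

```text
time: 27.53
tcp_pos: [411.0, -360.1, 8.4]
orientation: [0.001, 0.154, 0.988, -0.001]
contact_force: [-0.5, 1.3, -0.4]
opening: 55.1
grasp_force: 0.0
```

>>> play_rows --series '[0, 0, 0, 0, 0, 0, 0, 0, 0, 0, 0, 0, 0, 0, 0, 0, 0, 0, 0, 0, 0, 0, 0, 0, 0, 0, 0, 0, 0, 0, 0, 0, 0, 0, 0]' --newtons 8

```text
time: 27.95
tcp_pos: [410.5, -359.8, 7.7]
orientation: [0.0, 0.154, 0.988, -0.0]
contact_force: [0.9, -0.0, 0.1]
opening: 26.4
grasp_force: 0.0
```

>>> play_rows --series '[0, 0, 0, 0, 0, 0, 0, 0, 0, 0, 0, 0, 0, 0, 0, 0, 0, 0, 0, 0, 0, 0, 0, 0, 0, 0, 0, 0]'

```text
time: 28.28
tcp_pos: [410.4, -359.7, 7.5]
orientation: [-0.0, 0.154, 0.988, 0.0]
contact_force: [0.2, 1.0, 0.9]
opening: 14.1
grasp_force: 8.0
```

>>> play_rows --series '[0, 0, 0, 0, 0, 0, 0.4, 0, 0, 0, 0, 0, 0, 0.4, 0, 0, 2, 0, 0, 0, 0.4, 0, 0, 2, 0, 0, 0, 0.4, 0, 0, 0, 0, 0, 0, 0.4]'

```text
time: 28.7
tcp_pos: [410.2, -359.4, 3.0]
orientation: [-0.0, 0.154, 0.988, 0.0]
contact_force: [0.3, 0.5, -0.4]
opening: 35.9
grasp_force: 0.0
```

>>> play_rows --series '[0, 0, 0, 0, 0, 0, 0, 0, 0, 0, 0, 0, 0, 0, 0, 0, 0, 0, 0, 0, 0, 0, 0, 0, 0, 0, 0, 0, 0, 0, 0, 0, 0, 0, 0]' --newtons 10

```text
time: 29.12
tcp_pos: [410.4, -359.7, 3.5]
orientation: [0.0, 0.154, 0.988, 0.0]
contact_force: [0.4, 0.0, -0.1]
opening: 14.5
grasp_force: 10.0
```

>>> play_rows --series '[0, 0, 0, 0, 0, 0, 0, 0, 0, 0, 0, 0, 0, 0, 0, 0, 0, 0, 0, 0, 0]'

```text
time: 29.37
tcp_pos: [410.4, -359.7, 3.5]
orientation: [0.0, 0.154, 0.988, 0.0]
contact_force: [-0.2, -0.4, -0.5]
opening: 14.4
grasp_force: 10.0
```

>>> play_rows --series '[0, 0, -10, 0, 0, 0, 0, 0, 0, -20, 0, 0, 0, 0, 0, 0, -30, 0, 0, 0, 0, 0, 0, -30, 0, 0, 0, 0, 0, 0, -15, 0, 0, 0, 0]'

```text
time: 29.78
tcp_pos: [411.4, -360.7, 112.6]
orientation: [0.002, 0.154, 0.988, -0.002]
contact_force: [0.7, 0.0, 0.6]
opening: 14.4
grasp_force: 10.0
```

```bash
python3 - <<'E'
from h import *
plan((410.7,-359.5,110,18.3),(652,-3.5,110,18.3))
E
```

```text
t 29.8 at [ 411.4 -360.7  112.6] psi 72.3 open 14.4 grip 10.0
rz 54.0 x 1.4 y -0.3 z 2.6
rz 0.0 x 262.2 y 340.9 z -0.0
```

>>> play_rows --series '[0, 0, 0, 0, 0, 6, 0, 0, 0, 0, 0, 0, 7, 0, 0, 0, 0, 0, 0, 7, 0, 0, 0, 0, 0, 0, 7, 0, 0, 0, 0, 0, 0, 7, 0]'

```text
time: 30.2
tcp_pos: [410.4, -359.7, 109.4]
orientation: [0.0, 0.439, 0.899, -0.0]
contact_force: [-0.6, 1.1, -0.2]
opening: 14.5
grasp_force: 10.0
```

>>> play_rows --series '[0, 0, 0, 0, 0, 7, 0, 0, 0, 0, 0, 0, 7, 0, 0, 0, 0, 0, 0, 6, 0, 12, 16, 0, 0, 0, 0, 0, 20, 26, 0, 0, 0, 0, 0]'

```text
time: 30.62
tcp_pos: [439.6, -317.8, 109.3]
orientation: [0.001, 0.587, 0.809, -0.0]
contact_force: [0.8, -0.1, -1.4]
opening: 14.4
grasp_force: 10.0
```

>>> play_rows --series '[23, 30, 0, 0, 0, 0, 0, 23, 30, 0, 0, 0, 0, 0, 23, 30, 0, 0, 0, 0, 0, 23, 30, 0, 0, 0, 0, 0, 23, 30, 0, 0, 0, 0, 0]'

```text
time: 31.03
tcp_pos: [547.3, -158.1, 109.4]
orientation: [0.0, 0.586, 0.811, 0.0]
contact_force: [0.9, -0.4, -0.6]
opening: 14.5
grasp_force: 10.0
```

>>> play_rows --series '[23, 30, 0, 0, 0, 0, 0, 23, 30, 0, 0, 0, 0, 0, 23, 30, 0, 0, 0, 0, 0, 22, 29, 0, 0, 0, 0, 0, 16, 20, 0, 0, 0, 0, 0]'

```text
time: 31.45
tcp_pos: [646.1, -11.4, 109.4]
orientation: [0.0, 0.585, 0.811, 0.001]
contact_force: [-0.3, -0.0, -1.2]
opening: 14.4
grasp_force: 10.0
```

>>> play_rows --series '[8, 10, 0, 0, 0, 0, 0, 0, 0, 0, 0, 0, 0, 0, 0, 0, 0, 0, 0, 0, 0, 0, 0, 0, 0, 0, 0, 0]'

```text
time: 31.78
tcp_pos: [651.0, -5.2, 108.6]
orientation: [-0.0, 0.586, 0.81, -0.0]
contact_force: [0.1, -0.0, 0.0]
opening: 14.1
grasp_force: 10.0
```

```bash
python3 - <<'E'
from h import *
plan((652,-3.5,60,18.3),(652,-3.5,38,18.3))
p,d=snap('scene','scene8'); q,d=snap('top','top8'); 
cv2.imwrite('pics/c9.png',np.hstack([cv2.resize(p[150:310,290:450,::-1],(400,400),interpolation=cv2.INTER_CUBIC),cv2.resize(q[120:280,270:430,::-1],(400,400),interpolation=cv2.INTER_CUBIC)]))
E
```

```text
t 31.8 at [651.   -5.2 108.6] psi 18.3 open 14.1 grip 10.0
rz -0.0 x 1.3 y 1.5 z 48.6
rz 0.0 x 0.0 y 0.0 z 22.0
```

View pics/c9.png

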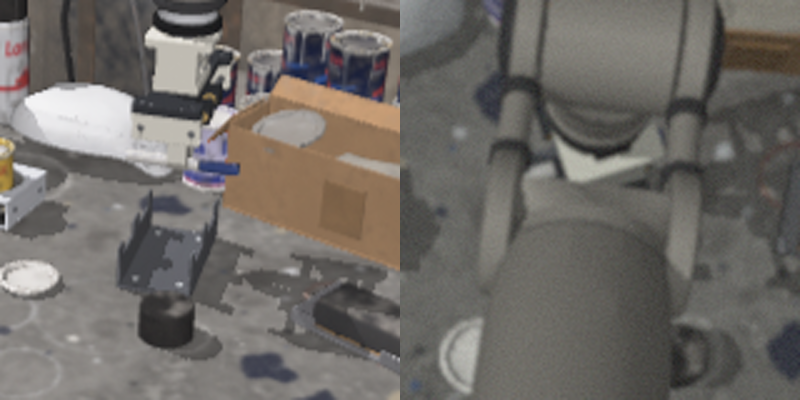

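The marker is held level and near its middle, above the rest's far lane. Lowering.

>>> play_rows --series '[1, 1, 20, 0, 0, 0, 0, 0, 0, 20, 0, 0, 0, 0, 0, 0, 15, 0, 0, 0, 0, 0, 0, 8, 0, 0, 0, 0, 0, 0, 3, 0, 0, 0, 0]'

```text
time: 32.3
tcp_pos: [651.3, -3.5, 41.2]
orientation: [-0.001, 0.586, 0.81, -0.001]
contact_force: [-0.5, 0.2, -0.5]
opening: 14.4
grasp_force: 10.0
```

>>> play_rows --series '[0, 0, 2, 0, 0, 0, 0, 0, 0, 0, 0, 0, 0, 0, 0, 0, 0, 0, 0, 0, 0]'

```text
time: 32.55
tcp_pos: [652.9, -2.8, 41.5]
orientation: [0.001, 0.586, 0.811, 0.0]
contact_force: [-0.0, 0.1, -0.1]
opening: 14.2
grasp_force: 10.0
```

>>> play_rows --series '[0, 0, 1, 0, 0, 0, 0, 0, 0, 0.5, 0, 0, 0, 0, 0, 0, 0, 0, 0, 0, 0, 0, 0, 0, 0, 0, 0, 0]'

```text
time: 32.88
tcp_pos: [652.7, -2.5, 39.5]
orientation: [0.0, 0.585, 0.811, 0.0]
contact_force: [-0.1, -1.3, 2.8]
opening: 14.5
grasp_force: 10.0
```

>>> play_rows --series '[0, 0, 0.5, 0, 0, 0, 0, 0, 0, 0, 0, 0, 0, 0]'

```text
time: 33.05
tcp_pos: [652.7, -2.5, 39.5]
orientation: [0.0, 0.585, 0.811, 0.0]
contact_force: [-1.1, -0.6, 5.4]
opening: 14.7
grasp_force: 10.0
```

>>> play_rows --series '[0, 0, 0, 0, 0, 0, 0.4, 0, 0, 0, 0, 0, 0, 0.4, 0, 0, 0, 0, 0, 0, 0.4, 0, 0, 0, 0, 0, 0, 0.4]'

```text
time: 33.38
tcp_pos: [652.3, -2.4, 38.2]
orientation: [-0.0, 0.585, 0.811, -0.0]
contact_force: [0.3, 1.0, -0.6]
opening: 34.6
grasp_force: 0.0
```

>>> play_rows --series '[0, 0, -10, 0, 0, 0, 0.4, 0, 0, -20, 0, 0, 0, 0.4, 0, 0, -30, 0, 0, 0, 0.6, 0, 0, -20, 0, 0, 0, 0.6, 0, 0, 0, 0, 0, 0, 0.6]'

```text
time: 33.8
tcp_pos: [655.2, -2.8, 124.6]
orientation: [0.004, 0.585, 0.811, 0.002]
contact_force: [0.9, -0.4, 0.6]
opening: 51.4
grasp_force: 0.0
```

>>> play_rows --series '[0, 0, 0, 0, 0, 0, 0.6, 0, 0, 0, 0, 0, 0, 0.6]'

```text
time: 33.97
tcp_pos: [651.9, -2.4, 118.2]
orientation: [-0.0, 0.585, 0.811, -0.0]
contact_force: [-0.4, -0.0, 0.1]
opening: 54.9
grasp_force: 0.0
```

```bash
python3 - <<'E'
from h import *
plan((401.5,186.5,118,104.5),(401.5,186.5,3.5,104.5),(401.5,186.5,118,18.3),(586,-25.5,118,18.3))
E
```

```text
t 34.0 at [651.9  -2.4 118.2] psi 18.3 open 54.9 grip 0.0
rz -86.2 x 195.1 y 245.6 z 0.2
rz 0.0 x 0.0 y 0.0 z 114.5
rz 86.2 x 0.0 y 0.0 z -114.5
rz 0.0 x -259.2 y 108.6 z -0.0
```

>>> play_rows --series '[0, 0, 0, 0, 0, -7, 0.6, 0, 0, 0, 0, 0, -7, 0.6, 0, 0, 0, 0, 0, -7, 0.6, 0, 0, 0, 0, 0, -7, 0.6, 0, 0, 0, 0, 0, -7, 0.6]'

```text
time: 34.38
tcp_pos: [651.5, -2.4, 116.8]
orientation: [-0.002, 0.312, 0.95, -0.0]
contact_force: [-0.9, 0.2, -0.3]
opening: 55.4
grasp_force: 0.0
```

>>> play_rows --series '[0, 0, 0, 0, 0, -7, 0.6, 0, 0, 0, 0, 0, -7, 0.6, 0, 0, 0, 0, 0, -7, 0.6, 0, 0, 0, 0, 0, -7, 0.6, 0, 0, 0, 0, 0, -7, 0.6]'

```text
time: 34.8
tcp_pos: [651.5, -2.4, 116.8]
orientation: [-0.002, 0.012, 1.0, 0.0]
contact_force: [-0.2, 0.9, 0.4]
opening: 55.2
grasp_force: 0.0
```

>>> play_rows --series '[0, 0, 0, 0, 0, -7, 0.6, 0, 0, 0, 0, 0, -7, 0.6, 0, 0, 0, 0, 0, -2.2, 0.6, 15, 19, 0, 0, 0, 0, 0.6, 23, 29, 0, 0, 0, 0, 0.6]'

```text
time: 35.22
tcp_pos: [603.9, 33.0, 116.5]
orientation: [-0.001, -0.125, 0.992, -0.0]
contact_force: [0.2, 1.3, 0.2]
opening: 54.9
grasp_force: 0.0
```

>>> play_rows --series '[24, 30, 0, 0, 0, 0, 0.6, 24, 30, 0, 0, 0, 0, 0.6, 24, 30, 0, 0, 0, 0, 0.6, 24, 30, 0, 0, 0, 0, 0.6, 24, 30, 0, 0, 0, 0, 0.6]'

```text
time: 35.63
tcp_pos: [447.2, 150.1, 117.3]
orientation: [-0.001, -0.126, 0.992, 0.0]
contact_force: [0.6, -0.1, 0.7]
opening: 55.0
grasp_force: 0.0
```

>>> play_rows --series '[22, 28, 0, 0, 0, 0, 0.6, 15, 20, 0, 0, 0, 0, 0.6, 0, 0, 0, 0, 0, 0, 0.6, 0, 0, 0, 0, 0, 0, 0.6, 0, 0, 0, 0, 0, 0, 0.6]'

```text
time: 36.05
tcp_pos: [402.3, 186.5, 118.1]
orientation: [-0.0, -0.127, 0.992, -0.0]
contact_force: [0.3, -0.1, -0.5]
opening: 55.0
grasp_force: 0.0
```

```bash
python3 - <<'E'
from h import *
plan((401.5,186.5,3.5,104.5))
p,d=snap('scene','scene9'); q,d=snap('top','top9'); 
cv2.imwrite('pics/c10.png',np.hstack([cv2.resize(p[160:320,220:380,::-1],(400,400),interpolation=cv2.INTER_CUBIC),cv2.resize(q[160:320,230:390,::-1],(400,400),interpolation=cv2.INTER_CUBIC)]))
E
```

```text
t 36.0 at [402.3 186.5 118.1] psi 104.5 open 55.0 grip 0.0
rz 0.0 x 0.8 y 0.2 z 114.6
```

View pics/c10.png

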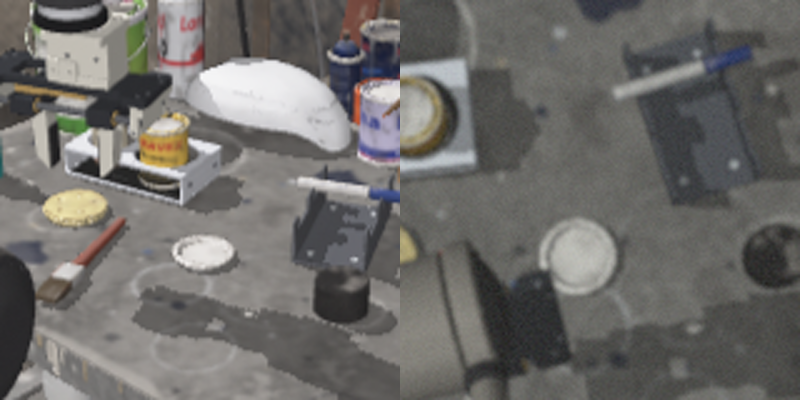

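The marker lies across both plates of the far lane, at crop (615,93)-(750,52). Now grasping the brush.

>>> play_rows --series '[1, 0, 30, 0, 0, 0, 0.6, 0, 0, 30, 0, 0, 0, 0.6, 0, 0, 25, 0, 0, 0, 0.6, 0, 0, 13, 0, 0, 0, 0.6, 0, 0, 5, 0, 0, 0, 0.6]'

```text
time: 36.57
tcp_pos: [400.4, 185.4, 13.2]
orientation: [-0.002, -0.126, 0.992, -0.0]
contact_force: [-0.7, 0.6, 0.3]
opening: 55.2
grasp_force: 0.0
```

>>> play_rows --series '[0, 0, 3, 0, 0, 0, 0.6, 0, 0, 0, 0, 0, 0, 0.6, 0, 0, 0, 0, 0, 0, 0.6]'

```text
time: 36.82
tcp_pos: [401.8, 186.4, 13.1]
orientation: [0.001, -0.126, 0.992, 0.0]
contact_force: [-0.4, 0.3, -0.4]
opening: 55.1
grasp_force: 0.0
```

```bash
python3 -c "
from h import *
plan((401.5,186.5,3.5,104.5))
q=np.load('pics/top9_d.npy')
f=lambda x,y:(160+y/2.5,230+(x-400)/2.5)
for p in((615,93),(750,52)): print(plane('top',f(*p),45))"
```

```text
t 36.8 at [401.8 186.4  13.1] psi 104.5 open 55.1 grip 0.0
rz -0.0 x 0.3 y 0.1 z 9.6
[631.22958358  55.41410661]
[669.88222454 -66.31549977]
```

>>> play_rows --series '[0, 0, 5, 0, 0, 0, 0.6, 0, 0, 4, 0, 0, 0, 0.6, 0, 0, 0, 0, 0, 0, 0.6, 0, 0, 0, 0, 0, 0, 0.6]'

```text
time: 37.15
tcp_pos: [400.9, 186.5, 3.5]
orientation: [-0.0, -0.126, 0.992, 0.0]
contact_force: [0.1, -0.3, 0.5]
opening: 54.8
grasp_force: 0.0
```

>>> play_rows --series '[0, 0, 0, 0, 0, 0, 0, 0, 0, 0, 0, 0, 0, 0, 0, 0, 0, 0, 0, 0, 0, 0, 0, 0, 0, 0, 0, 0, 0, 0, 0, 0, 0, 0, 0]' --newtons 15

```text
time: 37.57
tcp_pos: [401.0, 186.5, 3.6]
orientation: [0.0, -0.126, 0.992, 0.0]
contact_force: [-0.3, -0.3, 0.6]
opening: 26.5
grasp_force: 0.0
```

>>> play_rows --series '[0, 0, 0, 0, 0, 0, 0, 0, 0, 0, 0, 0, 0, 0, 0, 0, 0, 0, 0, 0, 0, 0, 0, 0, 0, 0, 0, 0]'

```text
time: 37.9
tcp_pos: [401.0, 186.5, 3.5]
orientation: [0.0, -0.126, 0.992, 0.0]
contact_force: [-0.6, 0.6, 0.9]
opening: 14.4
grasp_force: 15.0
```

>>> play_rows --series '[0, 0, -10, 0, 0, 0, 0, 0, 0, -25, 0, 0, 0, 0, 0, 0, -30, 0, 0, 0, 0, 0, 0, -30, 0, 0, 0, 0, 0, 0, -15, 0, 0, 0, 0]'

```text
time: 38.32
tcp_pos: [402.0, 186.8, 116.5]
orientation: [0.002, -0.126, 0.992, 0.0]
contact_force: [0.4, 0.6, -1.3]
opening: 14.3
grasp_force: 15.0
```

```bash
python3 -c "
from h import *
plan((401.5,186.5,114,18.3),(585.5,-25.5,114,18.3))"
```

```text
t 38.3 at [402.  186.8 116.5] psi 104.5 open 14.3 grip 15.0
rz 86.2 x -0.2 y -0.6 z 2.5
rz 0.0 x -259.1 y 108.1 z -0.0
```

>>> play_rows --series '[0, 0, 0, 0, 0, 4, 0, 0, 0, 0, 0, 0, 7, 0, 0, 0, 0, 0, 0, 7, 0, 0, 0, 0, 0, 0, 7, 0, 0, 0, 0, 0, 0, 7, 0]'

```text
time: 38.73
tcp_pos: [400.8, 186.4, 113.5]
orientation: [-0.0, 0.155, 0.988, 0.0]
contact_force: [0.2, -0.8, -0.9]
opening: 14.3
grasp_force: 15.0
```

>>> play_rows --series '[0, 0, 0, 0, 0, 7, 0, 0, 0, 0, 0, 0, 7, 0, 0, 0, 0, 0, 0, 7, 0, 0, 0, 0, 0, 0, 7, 0, 0, 0, 0, 0, 0, 7, 0]'

```text
time: 39.15
tcp_pos: [400.8, 186.4, 113.4]
orientation: [-0.0, 0.445, 0.896, -0.0]
contact_force: [0.8, -0.4, -0.7]
opening: 14.4
grasp_force: 15.0
```

>>> play_rows --series '[0, 0, 0, 0, 0, 7, 0, 0, 0, 0, 0, 0, 7, 0, 0, 0, 0, 0, 0, 5.2, 0, -17, 7, 0, 0, 0, 0, 0, -28, 12, 0, 0, 0, 0, 0]'

```text
time: 39.57
tcp_pos: [431.8, 150.6, 113.4]
orientation: [-0.001, 0.584, 0.811, -0.0]
contact_force: [0.7, 0.2, -0.9]
opening: 14.7
grasp_force: 15.0
```

>>> play_rows --series '[-32, 13, 0, 0, 0, 0, 0, -32, 13, 0, 0, 0, 0, 0, -32, 13, 0, 0, 0, 0, 0, -32, 13, 0, 0, 0, 0, 0, -32, 14, 0, 0, 0, 0, 0]'

```text
time: 39.98
tcp_pos: [546.6, 17.1, 113.3]
orientation: [-0.0, 0.586, 0.811, -0.0]
contact_force: [0.9, 0.6, -0.6]
opening: 14.6
grasp_force: 15.0
```

>>> play_rows --series '[-28, 12, 0, 0, 0, 0, 0, -18, 8, 0, 0, 0, 0, 0, -8, 4, 0, 0, 0, 0, 0, 0, 0, 0, 0, 0, 0, 0, 0, 0, 0, 0, 0, 0, 0]'

```text
time: 40.4
tcp_pos: [585.0, -24.5, 113.0]
orientation: [-0.001, 0.586, 0.811, -0.0]
contact_force: [-0.6, 0.7, -0.3]
opening: 14.5
grasp_force: 15.0
```

```bash
python3 - <<'E'
from h import *
plan((585.5,-25.5,38,18.3))
p,d=snap('scene','scene10'); q,d=snap('top','top10'); 
cv2.imwrite('pics/c11.png',np.hstack([cv2.resize(p[150:310,270:430,::-1],(400,400),interpolation=cv2.INTER_CUBIC),cv2.resize(q[120:280,270:430,::-1],(400,400),interpolation=cv2.INTER_CUBIC)]))
E
```

```text
t 40.4 at [585.  -24.5 113. ] psi 18.3 open 14.5 grip 15.0
rz 0.0 x -1.1 y 0.2 z 75.0
```

View pics/c11.png

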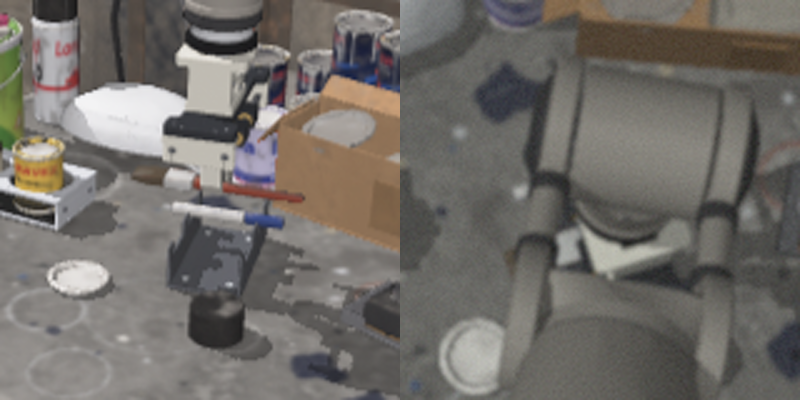

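The brush is held level above the near lane and the marker is undisturbed. Lowering.

>>> play_rows --series '[-1, 0, 22, 0, 0, 0, 0, 0, 0, 22, 0, 0, 0, 0, 0, 0, 14, 0, 0, 0, 0, 0, 0, 8, 0, 0, 0, 0, 0, 0, 3, 0, 0, 0, 0]'

```text
time: 40.92
tcp_pos: [585.0, -24.9, 43.5]
orientation: [-0.001, 0.585, 0.811, -0.0]
contact_force: [0.3, -0.2, -0.7]
opening: 14.2
grasp_force: 15.0
```

>>> play_rows --series '[0, 0, 0, 0, 0, 0, 0, 0, 0, 2, 0, 0, 0, 0, 0, 0, 0, 0, 0, 0, 0, 0, 0, 0, 0, 0, 0, 0]'

```text
time: 41.25
tcp_pos: [586.6, -26.1, 43.3]
orientation: [0.001, 0.586, 0.811, 0.0]
contact_force: [-0.7, -0.4, -0.4]
opening: 14.5
grasp_force: 15.0
```

>>> play_rows --series '[0, 0, 1, 0, 0, 0, 0, 0, 0, 1, 0, 0, 0, 0, 0, 0, 0, 0, 0, 0, 0, 0, 0, 0, 0, 0, 0, 0]'

```text
time: 41.58
tcp_pos: [586.2, -26.1, 40.5]
orientation: [-0.0, 0.586, 0.811, 0.0]
contact_force: [-0.4, -0.1, 0.1]
opening: 14.3
grasp_force: 15.0
```

>>> play_rows --series '[0, 0, 1, 0, 0, 0, 0, 0, 0, 0, 0, 0, 0, 0, 0, 0, 0, 0, 0, 0, 0]'

```text
time: 41.83
tcp_pos: [586.1, -26.1, 39.4]
orientation: [-0.0, 0.586, 0.811, 0.0]
contact_force: [0.0, -0.3, -0.5]
opening: 14.6
grasp_force: 15.0
```

>>> play_rows --series '[0, 0, 0.7, 0, 0, 0, 0, 0, 0, 0, 0, 0, 0, 0, 0, 0, 0, 0, 0, 0, 0]'

```text
time: 42.08
tcp_pos: [586.3, -26.1, 39.1]
orientation: [0.0, 0.585, 0.811, 0.0]
contact_force: [-1.4, -0.5, 3.3]
opening: 14.6
grasp_force: 15.0
```

Contact at the expected height. I'll release, lift away and check everything.

>>> play_rows --series '[0, 0, 0, 0, 0, 0, 0.4, 0, 0, 0, 0, 0, 0, 0.4, 0, 0, 0, 0, 0, 0, 0.4, 0, 0, 0, 0, 0, 0, 0.4]'

```text
time: 42.42
tcp_pos: [586.1, -26.0, 38.6]
orientation: [-0.0, 0.586, 0.811, 0.0]
contact_force: [-0.4, -0.8, 0.2]
opening: 34.6
grasp_force: 0.0
```

>>> play_rows --series '[0, 0, -10, 0, 0, 0, 0.4, 0, 0, -25, 0, 0, 0, 0.4, 0, 0, -35, 0, 0, 0, 0.4, 0, 0, -35, 0, 0, 0, 0.4, 0, 0, -20, 0, 0, 0, 0.4]'

```text
time: 42.83
tcp_pos: [587.5, -26.3, 168.5]
orientation: [0.002, 0.585, 0.811, 0.001]
contact_force: [1.5, 0.1, 0.1]
opening: 36.5
grasp_force: 0.0
```

>>> play_rows --series '[0, -30, -10, 0, 0, 0, 0.4, 0, -35, 0, 0, 0, 0, 0.4, 0, -35, 0, 0, 0, 0, 0.4, 0, -35, 0, 0, 0, 0, 0.4, 0, -30, 0, 0, 0, 0, 0.4]'

```text
time: 43.25
tcp_pos: [427.5, -78.1, 174.4]
orientation: [0.0, 0.585, 0.811, -0.0]
contact_force: [0.6, -0.4, 0.2]
opening: 37.0
grasp_force: 0.0
```

>>> play_rows --series '[-35, 0, 0, 0, 0, 0, 0.4, -40, 0, 0, 0, 0, 0, 0.4, -40, 0, 0, 0, 0, 0, 0.4, -40, 0, 0, 0, 0, 0, 0.4, -40, 0, 0, 0, 0, 0, 0.4]'

```text
time: 43.67
tcp_pos: [491.1, -265.0, 174.8]
orientation: [0.001, 0.586, 0.811, 0.0]
contact_force: [0.6, 0.2, -0.0]
opening: 36.7
grasp_force: 0.0
```

>>> play_rows --series '[-40, 0, 0, 0, 0, 0, 0.4, -40, 0, 0, 0, 0, 0, 0.4, -30, 0, 0, 0, 0, 0, 0.4, 0, 0, 0, 0, 0, 0, 0.4, 0, 0, 0, 0, 0, 0, 0.4]'

```text
time: 44.08
tcp_pos: [525.1, -368.6, 173.5]
orientation: [-0.0, 0.586, 0.81, 0.0]
contact_force: [-1.2, 0.3, -0.5]
opening: 36.7
grasp_force: 0.0
```

```bash
python3 - <<'E'
from h import *
plan()
p,d=snap('scene','scene11'); q,d=snap('top','top11'); 
cv2.imwrite('pics/c12.png',cv2.resize(q[160:260,170:500,::-1],None,fx=2.4,fy=2.4,interpolation=cv2.INTER_CUBIC))
cv2.imwrite('pics/c12.png',np.vstack([cv2.imread('pics/c12.png'),cv2.resize(p[190:310,230:494,::-1],(792,360),interpolation=cv2.INTER_CUBIC)]))
E
```

```text
t 44.1 at [ 525.1 -368.6  173.5] psi 18.2 open 36.7 grip 0.0
```

View pics/c12.png

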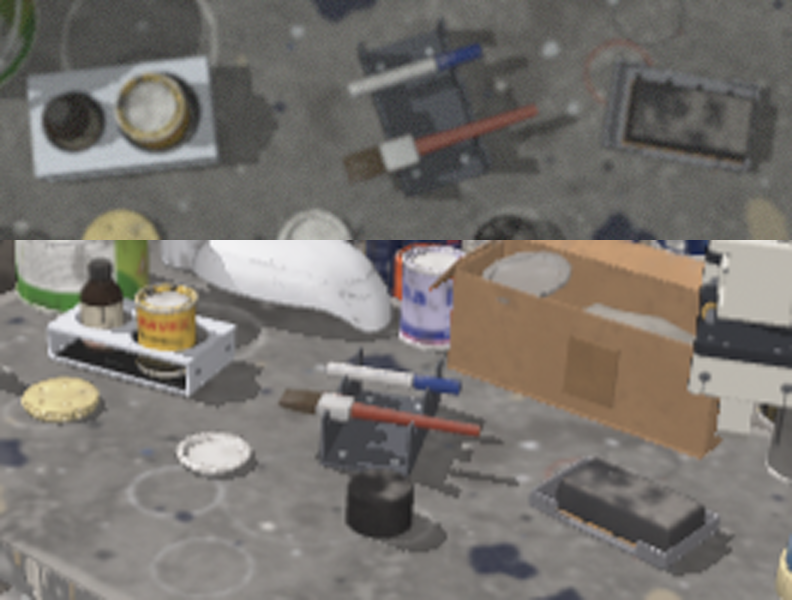

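```bash
python3 - <<'E'
from h import *
f=lambda x,y:(160+(y+.5)/2.4-.5,170+(x+.5)/2.4-.5)
D=np.array([plane('top',f(*p),16) for p in((618,62),(603,142),(768,85),(755,170))])
B=np.array([plane('top',f(*p),35) for p in((637,78),(626,142),(758,99),(748,163))])
print(D.round(),D.mean(0),B.round(),B.mean(0))
T=np.array([plane('top',f(*p),z) for p,z in(((154,107),79),((74,120),100),((347,164),42),((538,111),42))]);print(T.round(1), T[2:].mean(0))
c,s=np.cos(np.radians(-9.5)),np.sin(np.radians(-9.5))
e=B.mean(0)-D.mean(0);print('block in dock',e@[c,s],e@[-s,c])
c,s=np.cos(np.radians(18.3)),np.sin(np.radians(18.3));e=T[2:].mean(0)-[619,-14.5];print('brush in rest',e@[c,s],e@[-s,c])
p=cv2.imread('pics/top11.png')[185:240,415:495]; q=cv2.imread('pics/scene11.png')[255:315,395:485]
cv2.imwrite('pics/c13.png',np.hstack([cv2.resize(p,(400,275),interpolation=cv2.INTER_CUBIC),cv2.resize(q,(400,275),interpolation=cv2.INTER_CUBIC)]))
E
```

```text
[[ 667. -201.]
 [ 588. -186.]
 [ 645. -345.]
 [ 562. -330.]] [ 615.67325903 -265.49625708] [[ 647. -215.]
 [ 585. -204.]
 [ 628. -329.]
 [ 566. -318.]] [ 606.53860716 -266.49411815]
[[ 607.1  234.5]
 [ 590.7  302.3]
 [ 561.5   58.7]
 [ 613.1 -120.1]] [587.28708211 -30.71528671]
block in dock -8.844681039511924 -2.4918284227767487
brush in rest -35.200529917142205 -5.437589354946084
```

View pics/c13.png

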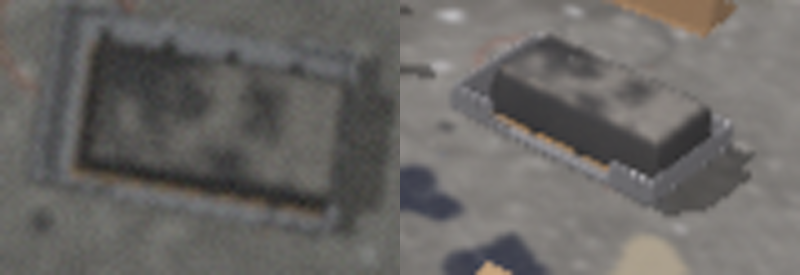

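The close-up shows the block flat inside the dock's lips, a few mm off centre and within tolerance. The tin, bottle, brush and marker all sit where they belong.

```bash
python3 -c "
from h import *
print(manip.hand_in())"
```

```text
the job is handed in; nothing more can be done
None
```

I handed the job in at about 44 s: the tin and bottle are in their wells, the brush and marker lie in separate lanes of the rest, and the block is flat in its dock a few mm off centre; the hand-in returned no verdict.

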